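Change over the cap feeder on the packing bench

TASK

Change the packing bench over: gather all the loose black caps into the grey tote, then carry the tote to the feeder and tip it so that all the caps end up inside the hopper, and stand the empty tote back upright, centred and square on its rubber mat. Also swap the two samples, so that the squat jar stands upright in the middle of the square stand and the dropper bottle upright in the middle of the round stand. Do not disturb the small carton, the tape roll or the brush.

Things in the scene. Friction and masses are not known exactly. Their poses are not given: they have to be found in the camera images.
- hopper: the cap feeder, fixed: white machine base 190 x 190 x 45 mm carrying a square flared steel hopper, open at the top; rim 216 mm square outside at 140 mm above the bench, narrowing to a flat floor 140 mm square, 45 mm above the bench. Origin: centre of its underside on the bench; z up; x and y along its sides
- tote_mat: flat black rubber mat 270 x 230 x 3 mm fixed on the bench, where the tote lives. Origin: centre of its underside; x along its 270 mm side, z up
- tote: grey tote, 190 (x) by 171 mm (y): floor 90 mm wide in y, 4 mm thick; along both long sides (it pours over either) a ramp rises at 25 degrees to a lip 24 mm high; upright end walls 45 mm high. Two end posts carry a bar along x over the middle: 178 mm long, 12 mm thick (y), from 88 to 110 mm above the underside. Origin: centre of its underside, z up
- tote_grip (a point): centre of the tote's carrying bar, 99 mm above the tote's underside; same axes as the tote
- cap0: loose black screw cap, a solid disc 36 mm in diameter and 28 mm high, 20 g; 3 to 5 of these five are present, lying flat between tote and feeder. Origin: its centre (14 mm above the surface it lies on), z along its axis
- cap1: loose black screw cap, a solid disc 36 mm in diameter and 28 mm high, 20 g; 3 to 5 of these five are present, lying flat between tote and feeder. Origin: its centre (14 mm above the surface it lies on), z along its axis
- cap2: loose black screw cap, a solid disc 36 mm in diameter and 28 mm high, 20 g; 3 to 5 of these five are present, lying flat between tote and feeder. Origin: its centre (14 mm above the surface it lies on), z along its axis
- cap3: loose black screw cap, a solid disc 36 mm in diameter and 28 mm high, 20 g; 3 to 5 of these five are present, lying flat between tote and feeder. Origin: its centre (14 mm above the surface it lies on), z along its axis
- cap4: loose black screw cap, a solid disc 36 mm in diameter and 28 mm high, 20 g; 3 to 5 of these five are present, lying flat between tote and feeder. Origin: its centre (14 mm above the surface it lies on), z along its axis
- square_stand: square cork stand 90 x 90 x 6 mm fixed on the bench, the place of the running sample. Origin: centre of its underside; its top lies 6 mm above the bench
- round_stand: round cork stand 90 mm in diameter and 6 mm high fixed on the bench, the place of the waiting sample. Origin: centre of its underside; its top lies 6 mm above the bench
- bottle: amber dropper bottle, the taller sample: straight body 52 mm in diameter up to 66 mm, then shoulder and black dropper top, 102 mm high over all; starts on the square stand. Origin: centre of its underside, z up. About 0.16 kg
- jar: amber jar with a flat black lid, the squat sample: 54 mm in diameter (lid 55 mm), 62 mm high; starts on the round stand. Origin: centre of its underside, z up. About 0.16 kg
- carton: bystander: small cardboard carton, a 36 mm cube lying among the caps. Origin: centre of its underside
- tape_roll: bystander: roll of paper tape lying flat, 84 mm outside diameter, 24 mm high. Origin: centre of its underside
- brush: bystander: bench brush lying beyond the tote. Origin: its underside at the middle; x along it
Not all that is in view belongs to the job. What is shaped like the cap3 but purple is not meant. Leave any blue look-alike of the bottle alone.

How it is judged (in metres and radians):
On the way, in this order (a step that is already met when the one before it is completed fails the run):
1. all the caps lie in the tote together (x of cap0 in the frame of tote between -0.095 and 0.095 m and y of cap0 in the frame of tote between -0.088 and 0.088 m and z of cap0 in the frame of tote between 0 and 0.06 m and x of cap1 in the frame of tote between -0.095 and 0.095 m and y of cap1 in the frame of tote between -0.088 and 0.088 m and z of cap1 in the frame of tote between 0 and 0.06 m and x of cap2 in the frame of tote between -0.095 and 0.095 m and y of cap2 in the frame of tote between -0.088 and 0.088 m and z of cap2 in the frame of tote between 0 and 0.06 m and x of cap3 in the frame of tote between -0.095 and 0.095 m and y of cap3 in the frame of tote between -0.088 and 0.088 m and z of cap3 in the frame of tote between 0 and 0.06 m and x of cap4 in the frame of tote between -0.095 and 0.095 m and y of cap4 in the frame of tote between -0.088 and 0.088 m and z of cap4 in the frame of tote between 0 and 0.06 m), for 0.2 s.
2. the tote is tipped over the hopper (angle between tote's own z axis and vertical above 0.5 rad and horizontal distance between tote_grip and hopper below 0.16 m and height (world z) of tote_grip above 0.15 m), for 0.1 s.
3. all the caps are inside the hopper (x of cap0 in the frame of hopper between -0.105 and 0.105 m and y of cap0 in the frame of hopper between -0.105 and 0.105 m and z of cap0 in the frame of hopper between 0.03 and 0.14 m and x of cap1 in the frame of hopper between -0.105 and 0.105 m and y of cap1 in the frame of hopper between -0.105 and 0.105 m and z of cap1 in the frame of hopper between 0.03 and 0.14 m and x of cap2 in the frame of hopper between -0.105 and 0.105 m and y of cap2 in the frame of hopper between -0.105 and 0.105 m and z of cap2 in the frame of hopper between 0.03 and 0.14 m and x of cap3 in the frame of hopper between -0.105 and 0.105 m and y of cap3 in the frame of hopper between -0.105 and 0.105 m and z of cap3 in the frame of hopper between 0.03 and 0.14 m and x of cap4 in the frame of hopper between -0.105 and 0.105 m and y of cap4 in the frame of hopper between -0.105 and 0.105 m and z of cap4 in the frame of hopper between 0.03 and 0.14 m), for 0.2 s.
At the end, for the whole second after the job is handed in: every cap present is inside the hopper below its rim; the tote rests upright on its mat within 35 mm of its centre and 0.25 rad of square (either way round); the jar stands upright on the square stand and the bottle on the round stand, within 20 mm of the centre (all of step 3 and horizontal distance between tote and tote_mat below 0.035 m and angle between the x axis of tote and the x axis of tote_mat, either way round below 0.25 rad and angle between tote's own z axis and vertical below 0.06 rad and height (world z) of tote below 0.01 m and linear speed of each of tote, jar, bottle below 0.02 m/s and horizontal distance between jar and square_stand below 0.02 m and height (world z) of jar between 0.002 and 0.012 m and angle between each of jar, bottle's own z axis and vertical below 0.1 rad and horizontal distance between bottle and round_stand below 0.02 m and height (world z) of bottle between 0.002 and 0.012 m); the robot touches nothing.
It fails at once if a bystander (carton, tape roll or brush) is moved more than 40 mm (distance of any of carton, tape_roll, brush from where it was at the start of the episode above 0.04 m).
Of cap0, cap1, cap2, cap3, cap4 only 3 to 5 are there at a start; the rules pass over those that are not, and their reading is None.
At some moment in a run one of cap0, cap1, cap2, cap3, cap4, jar may be knocked a few centimetres aside while the robot is not near it.
It also fails if it takes over 210 s, if anything falls off the work surface, if the arm or the gripper's body presses on something with over 40 N, if the wrist force passes 120 N, or if a joint passes its speed limit or range.

ROBOT

A 6-joint arm with a two-finger parallel gripper is mounted at the origin on the work surface. World frame = base frame: x ahead of the robot, y to its left, z up, the work surface at z = 0. Lengths are in m, angles in degrees, forces in N, time in s.
With the tool pointing down it reaches from about 0.4 to 0.825 m from the base axis. Payload 7 kg.
Tool frame: the origin (TCP) lies on the centre line of the jaws, within the pads' length; the fingertips stand 22 mm ahead of it and the grasp point (between the pads) lies 3 mm ahead of it (ctrl.finger_overhang is the distance from the TCP to the fingertips, in m); z points along the fingers, y is the line along which they close (so a half turn about z gives the same grasp; the last joint's range is limited). The gripper opens to 88 mm and grips with 3 to 60 N. Pads are 19 mm wide; open, the fingers measure 130 mm over their backs; the gripper's body (78 mm by 193 mm) begins 47 mm behind the grasp point.
Start: joints at [87.324, 20.546, 0.682, 0, -70.136, -16.507], TCP at [0.222, 0.637, 0.249] pointing down, gripper open.
Joint ranges: [-176.03, 176.03], [-82.01, 121.73], [-58.28, 71.71], [-173.87, 95.51], [-174.79, -0.11], [-173.66, 173.66]. Speed limits (degrees/s): [136.94, 136.94, 172.46, 180, 180, 180].

INTERFACE

Orientations are given as [roll, pitch, yaw] about the fixed x, y, z axes, in that order (R = Rz(yaw) Ry(pitch) Rx(roll)).
In Python, from plant import ctrl gives the robot as it stands. The module is installed in compiled form; this text tells all that it offers.
- The arm moves only by the shell command python3 -m creep 'ROWS'. ROWS is JSON, a list of rows, each an object with "grip": the closure, from 0 (fully open) to 1 (shut); "delta_pos": the shift along the tool's x, y, z scaled (see below), a list of three; "rotation": the turn, a rotation vector about the tool's x, y, z scaled (see below), a list of three. A call has 1 to 5 rows; each row is the pose to reach, as a shift and turn from the pose commanded when the call began, along the tool's axes at that moment; what a row does not reach only later rows make up. The controller multiplies each number of a shift by 10 cm and each number of a turn by pi/2 rad. A row lasts 1/10 s, in which the tool goes at most 50 mm and 8.59 degrees, less where a joint would pass 70% of its speed; a pose out of reach is approached as far as the arm can. A call with a number of a shift or a turn outside -1 to 1 is refused whole. A call with a gripper value outside its range is refused whole. The fingers move at their own pace and stop on an object; the grip force is fixed at half the most. Time passes only in rows, so rows that repeat a pose let the fingers close. It gives the time, the measured TCP pose, the force, the opening and the grip force at its end, in the units of the state.
- ctrl.get_obs(): the state, without advancing time (a new reading comes with each control period).
- ctrl.snapshot(name): name is "side" or "top" or "wrist"; returns a dict with "color" (384x512x3 uint8, red, green, blue), "intrinsics" (3x3 intrinsics, pixels), "R" (3x3) and "t" (3): a world point X has camera coordinates R X + t. Camera axes: x right, y down, z forward; pixel columns grow to the right and rows downward; lengths in m; the calibration is good to about 2 mm. A picture is of the moment at which its call begins. There is no depth.
- ctrl.close_job(): hands the job in; it is judged then, once.
The state is a dict: "clock": time; "joint_pos": joint angles; "qvel": joint speeds; "tau": joint torques, N m; "tool_pos": TCP position; "orientation": TCP orientation; "force": force on the tool from outside, world axes, zero at the start; "moment": the same for the moment, N m; "opening": finger opening in m; "gripper_force": force on a finger pad.
Only numpy, scipy, OpenCV 4.12 (cv2) and the standard library are available. Lean on these libraries where they do the work, as an engineer would, in place of code of your own. Each camera call takes 0.05 s, during which the arm holds its last target. There are 200 camera calls.

## Working session

There is one attempt and no reset: what is moved stays moved. The work goes in short steps, Python scripts to look and compute and a shell command to move; the robot and the scene stay as the last step left them, time stands still between calls to the robot, and variables do not carry over. Pictures are saved under pics/ and viewed, at most 14 in all, crops included, and the job is handed in when it is done.

```bash
mkdir -p pics; ls; cat > h.py <<'E'
import numpy as np, cv2
from plant import ctrl
from scipy.spatial.transform import Rotation as Ro
def shot(n,f=None):
    s=ctrl.snapshot(n)
    if f: cv2.imwrite('pics/'+f,s['color'][:,:,::-1])
    return s
def ray(s,u,v,z):
    K,R,t=map(np.array,(s['intrinsics'],s['R'],s['t']))
    c=-R.T@t; d=R.T@np.linalg.solve(K,[u,v,1]); return c+d*(z-c[2])/d[2]
def proj(s,X):
    K,R,t=map(np.array,(s['intrinsics'],s['R'],s['t'])); p=K@(R@np.array(X)+t); return p[:2]/p[2]
def tri(obs):
    A=[];b=[]
    for s,u,v in obs:
        K,R,t=map(np.array,(s['intrinsics'],s['R'],s['t']))
        P=K@np.c_[R,t]; 
        for w,r in((u,0),(v,1)): q=w*P[2]-P[r]; A.append(q[:3]);b.append(-q[3])
    return np.linalg.lstsq(np.array(A),np.array(b),rcond=None)[0]
def st():
    o=ctrl.get_obs(); print({k:np.round(o[k],3).tolist() for k in('clock','tool_pos','orientation','force','opening','gripper_force','joint_pos')}); return o
def go(x,y,z,yaw=None,rpy=None):
    "shift and rotvec in row units to reach target (tool down with yaw of tool as euler [180,0,yaw])"
    o=ctrl.get_obs(); R=Ro.from_euler('xyz',o['orientation'],degrees=True)
    d=R.inv().apply(np.array([x,y,z])-o['tool_pos'])
    T=R if yaw is None and rpy is None else Ro.from_euler('xyz',rpy or [180,0,yaw],degrees=True)
    r=(R.inv()*T).as_rotvec()
    print('dpos',np.round(d/.1,3),'rot',np.round(r/(np.pi/2),3),'rows',max(np.linalg.norm(d)/.05,np.degrees(np.linalg.norm(r))/8.59).round(1))
E
python3 - <<'E'
from h import *
st()
for n in('top','side','wrist'):
    s=shot(n,n+'0.png'); print(n,np.round(-np.array(s['R']).T@s['t'],3))
E
```

```text
pics
{'clock': 0.0, 'tool_pos': [0.222, 0.637, 0.248], 'orientation': [179.903, -0.009, -19.188], 'force': [0.285, 0.523, -0.629], 'opening': 0.088, 'gripper_force': 0.0, 'joint_pos': [87.325, 20.592, 0.633, -0.02, -70.136, -16.506]}
top [0.416 0.002 1.066]
side [ 0.033 -0.618  0.608]
wrist [0.298 0.611 0.385]
```

View pics/top0.png

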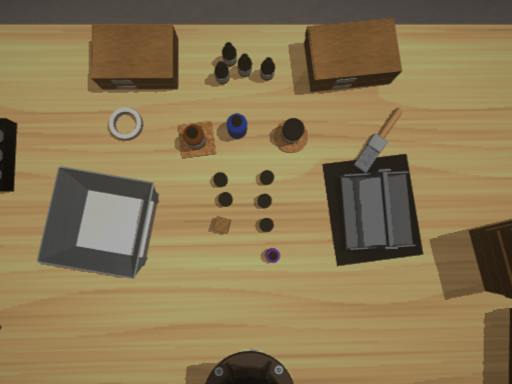

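View pics/side0.png

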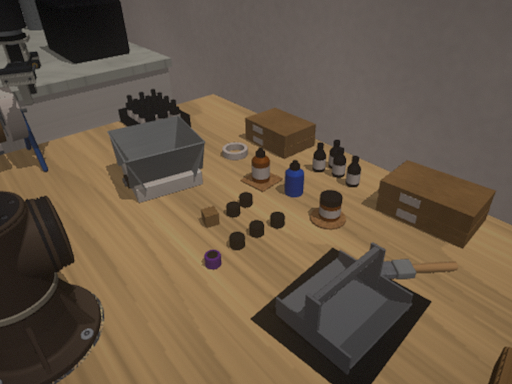

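The top view shows caps at (220,180), (225,200), (267,178), (264,201) and (266,225). The carton is at (221,226) and the purple look-alike at (272,255). The bottle stands on the square stand at (195,137), the blue look-alike at (237,125), the jar on the round stand at (292,132), the tote at (380,210) and the hopper at (100,222). Dark things that could be mistaken for caps are the bottle tops at (193,131), the jar lid (293,129), the four small bottles at the back (229–268, 52–72) and the purple ring (272,255).

```bash
python3 - <<'E'
from h import *
T=shot('top');S=shot('side')
def blobs(s,m,lo,hi):
    n,l,st_,c=cv2.connectedComponentsWithStats(m.astype('uint8'));return [(c[i],st_[i,4],st_[i,:4]) for i in range(1,n) if lo<st_[i,4]<hi]
def dark(s): return s['color'].max(2)<50
bt=blobs(T,dark(T),60,600);bs=blobs(S,dark(S),60,800)
for c,a,b in bt: print('T',c.round(1),a,b,ray(T,*c,.014).round(3))
for c,a,b in bs: print('S',c.round(1),a,b,ray(S,*c,.014).round(3))
for c,a,b in bt:
    for d,a2,b2 in bs:
        X=tri([(T,*c),(S,*d)]); e=max(np.linalg.norm(proj(T,X)-c),np.linalg.norm(proj(S,X)-d))
        if e<2.5 and -.02<X[2]<.15: print('pair',c.round(),d.round(),X.round(3),round(e,2))
print(T['intrinsics'][0][0])
c=cv2.resize(T['color'][145:275,190:430],None,fx=3.3,fy=3.3,interpolation=2)
cv2.imwrite('pics/c1.png',c[:,:,::-1])
c=cv2.resize(S['color'][120:370,200:440],None,fx=2.4,fy=2.4,interpolation=2)
cv2.imwrite('pics/c2.png',c[:,:,::-1])
E
```

```text
T [308.2  55.6] 134 [305  33   8  48] [ 0.886 -0.172  0.014]
T [228.6  51.9] 168 [223  43  13  17] [0.897 0.043 0.014]
T [244.1  62.8] 165 [238  54  13  17] [0.867 0.002 0.014]
T [267.3  66.4] 158 [261  58  13  16] [ 0.856 -0.061  0.014]
T [221.1  69.9] 167 [215  62  13  16] [0.847 0.063 0.014]
T [374.9  78.8] 330 [352  72  47  15] [ 0.82  -0.352  0.014]
T [236.3 120.8] 88 [232 116  10  11] [0.707 0.024 0.014]
T [292.6 129. ] 341 [283 119  20  21] [ 0.683 -0.125  0.014]
T [191.6 132.1] 88 [187 127  10  11] [0.677 0.142 0.014]
T [266.4 177.1] 129 [261 171  12  13] [ 0.555 -0.053  0.014]
T [220.  179.2] 132 [214 173  13  13] [0.552 0.068 0.014]
T [224.9 198.9] 127 [219 193  13  13] [0.5   0.056 0.014]
T [263.9 200.4] 124 [258 195  13  12] [ 0.495 -0.045  0.014]
T [265.9 224.4] 122 [260 219  13  12] [ 0.432 -0.049  0.014]
T [510.3 349.4] 172 [509 309   3  75] [ 0.106 -0.665  0.014]
S [18.7 61. ] 663 [ 0 44 41 35] [0.44  2.084 0.014]
S [337.6 153.5] 253 [330 140  16  25] [0.932 0.071 0.014]
S [319.5 152.5] 133 [314 143  12  17] [0.895 0.115 0.014]
S [260.1 152.8] 62 [256 148   9   9] [0.
[... 671 characters left out ...]
0.014]
S [494.9 370.5] 107 [489 352  14  32] [ 0.55  -0.574  0.014]
S [ 16.1 379.8] 179 [  0 373  35  11] [-0.045 -0.087  0.014]
pair [229.  52.] [338. 154.] [0.887 0.04  0.042] 1.05
pair [244.  63.] [338. 154.] [0.841 0.001 0.074] 0.05
pair [267.  66.] [354. 166.] [ 0.839 -0.059  0.058] 0.58
pair [221.  70.] [320. 152.] [0.829 0.06  0.059] 0.37
pair [236. 121.] [294. 166.] [0.688 0.023 0.084] 0.1
pair [293. 129.] [331. 199.] [ 0.673 -0.12   0.057] 0.3
pair [192. 132.] [260. 153.] [0.659 0.132 0.09 ] 0.17
pair [266. 177.] [277. 220.] [ 0.556 -0.053  0.012] 0.08
pair [264. 200.] [256. 229.] [ 0.495 -0.045  0.011] 0.16
pair [266. 224.] [237. 241.] [ 0.433 -0.049  0.012] 0.11
406.61873034226613
```

View pics/c1.png

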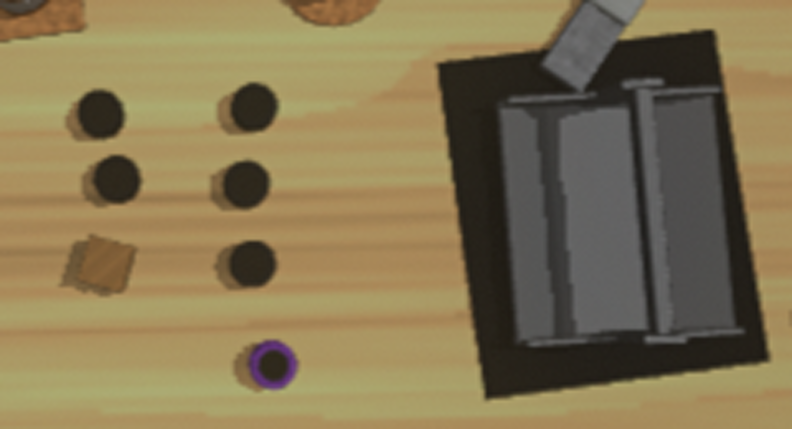

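View pics/c2.png

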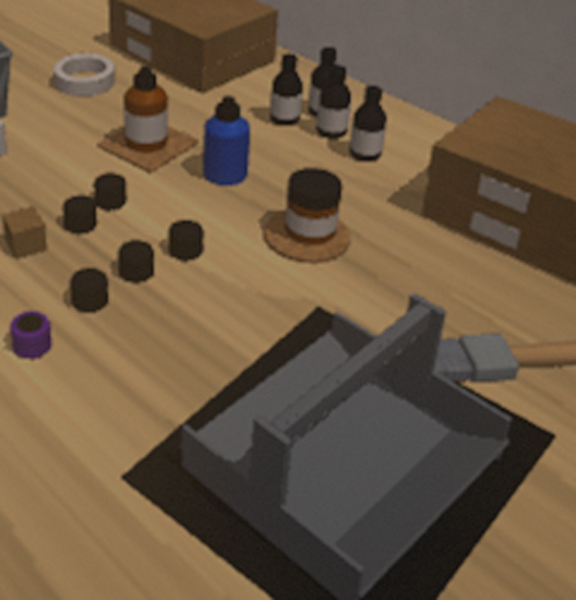

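Five caps, all about 12–14 mm high as they should be; the purple ring in the crop (272,365) is not one of them. In the crops the tote bar runs (644,84)–(661,338), and the mat corners are (438,63), (714,30), (769,360) and (487,398). The brush overlaps a corner of the mat.

```bash
python3 - <<'E'
from h import *
T=shot('top');S=shot('side')
ct=lambda u,v:(190+u/3.3-.35,145+v/3.3-.35)
cs=lambda u,v:(200+u/2.4-.3,120+v/2.4-.3)
m=[ray(T,*ct(*p),.003) for p in((438,63),(714,30),(769,360),(487,398))]
M=np.array(m);print('mat',M.mean(0).round(3),[np.linalg.norm(M[i]-M[(i+1)%4]).round(3) for i in range(4)])
d=M[0]-M[3]+M[1]-M[2];print('mat xdir',np.degrees(np.arctan2(d[1],d[0])))
for a,b in(((644,84),(428,303)),((661,338),(277,425))): print('bar',tri([(T,*ct(*a)),(S,*cs(*b))]).round(3))
a=ray(T,*ct(644,84),.113);b=ray(T,*ct(661,338),.113);print('bar mid',((a+b)/2).round(3),np.degrees(np.arctan2(*(a-b)[1::-1])),np.linalg.norm(a-b))
h=np.array([ray(T,*p,.14) for p in((62,168),(158,182),(136,277),(39,262))]);print('hop',h.mean(0).round(3),[np.linalg.norm(h[i]-h[(i+1)%4]).round(3) for i in range(4)])
d=h[0]-h[3]+h[1]-h[2];print('ang',np.degrees(np.arctan2(d[1],d[0])))
# cork stands
hsv=cv2.cvtColor(T['color'],cv2.COLOR_RGB2HSV)
for p in((208,149),(284,146),(182,128),(250,150)): print(p,hsv[p[1],p[0]])
c=cv2.resize(np.hstack([T['color'][105:175,160:330]]),None,fx=4.7,fy=4.7,interpolation=2)
cv2.imwrite('pics/c3.png',c[:,:,::-1])
E
```

```text
mat [ 0.47  -0.331  0.003] [np.float64(0.228), np.float64(0.268), np.float64(0.228), np.float64(0.268)]
mat xdir 6.270199156520309
bar [ 0.556 -0.332  0.112]
bar [ 0.375 -0.337  0.111]
bar mid [ 0.464 -0.333  0.113] 0.8928918975449947 0.18247051538213324
hop [0.443 0.332 0.14 ] [np.float64(0.219), np.float64(0.217), np.float64(0.216), np.float64(0.214)]
ang -11.938572928110995
(208, 149) [ 15 149 144]
(284, 146) [ 15 147 135]
(182, 128) [ 15 148 140]
(250, 150) [ 22 107 171]
```

View pics/c3.png

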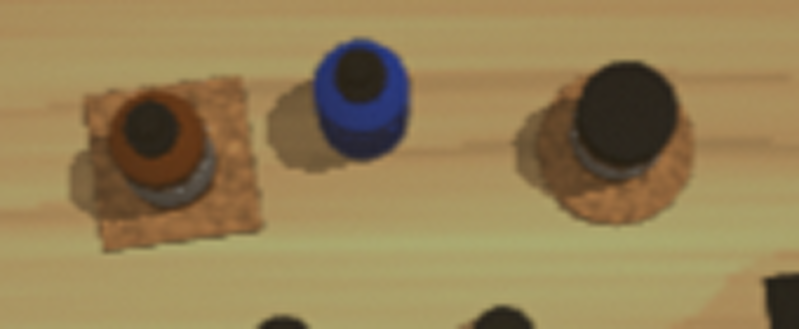

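Square stand corners in the crop are (84,97), (240,77), (262,231) and (103,251). The round stand centre is at about (614,145), the jar lid at (626,113), the bottle top at (150,128), and the blue bottle lies between them at (361,98).

```bash
cat >> h.py <<'E'
def plan(*wps,q=.01):
    "wps: (x,y,z,yaw or rpy,grip[,extra rows]); prints calls"
    o=ctrl.get_obs(); R=Ro.from_euler('xyz',o['orientation'],degrees=True); p=np.array(o['tool_pos'],float)
    for w in wps:
        P=np.array(w[:3]); T=Ro.from_euler('xyz',w[3] if np.ndim(w[3]) else [180,0,w[3]],degrees=True)
        D=P-p; V=(R.inv()*T).as_rotvec(); n=int(max(1,np.ceil(np.abs(R.inv().apply(D)).max()/.0999),np.ceil(np.degrees(np.linalg.norm(V))/42)))
        p0,R0=p,R
        for i in range(1,n+1):
            tp=p0+D*i/n; TR=R0*Ro.from_rotvec(V*i/n)
            d=np.round(R.inv().apply(tp-p)/.1/q)*q; r=np.round((R.inv()*TR).as_rotvec()/(np.pi/2)/q)*q
            k=int(np.ceil(max(np.linalg.norm(d)*2,np.linalg.norm(r)*90/8.59)-1e-6)) or 1
            p=p+R.apply(d*.1); R=R*Ro.from_rotvec(r*np.pi/2)
            print(k+(w[5] if len(w)>5 and i==n else 0),'rows g',w[4],'dp',(d+0).round(3).tolist(),'rot',(r+0).round(3).tolist(),'->',p.round(3))
E
python3 - <<'E'
from h import *
T=shot('top');c=lambda u,v:(160+u/4.7-.4,105+v/4.7-.4)
q=np.array([ray(T,*c(*p),.006) for p in((84,97),(240,77),(262,231),(103,251))]);print('sq',q.mean(0).round(3),[np.linalg.norm(q[i]-q[(i+1)%4]).round(3) for i in range(4)])
print('round',ray(T,*c(614.5,145),.006).round(3),ray(T,*c(536,145),.006).round(3),ray(T,*c(693,145),.006).round(3))
print('jar',ray(T,*c(626,113),.068).round(3),'bottle',ray(T,*c(150,128),.108).round(3))
plan((.30,.637,.249,-19.2,.32),(.555,-.053,.249,0,.32),(.555,-.053,.03,0,.32,1),(.555,-.053,.03,0,.9,4),(.555,-.053,.17,0,.9),(.505,-.278,.17,-89,.9),(.505,-.278,.062,-89,.9,1))
E
```

```text
sq [0.659 0.131 0.006] [np.float64(0.088), np.float64(0.089), np.float64(0.089), np.float64(0.089)]
round [ 0.668 -0.119  0.006] [ 0.668 -0.075  0.006] [ 0.667 -0.164  0.006]
jar [ 0.67  -0.119  0.068] bottle [0.655 0.13  0.108]
2 rows g 0.32 dp [0.74, -0.25, -0.01] rot [0.0, 0.0, 0.0] -> [0.3   0.637 0.249]
3 rows g 0.32 dp [0.78, 0.95, 0.0] rot [0.0, 0.0, -0.04] -> [0.342 0.521 0.249]
3 rows g 0.32 dp [0.72, 0.99, 0.0] rot [0.0, 0.0, -0.03] -> [0.385 0.407 0.249]
3 rows g 0.32 dp [0.67, 1.02, 0.0] rot [0.0, 0.0, -0.04] -> [0.428 0.292 0.249]
3 rows g 0.32 dp [0.6, 1.07, 0.0] rot [0.0, 0.0, -0.03] -> [0.47  0.177 0.25 ]
3 rows g 0.32 dp [0.56, 1.09, 0.0] rot [0.0, 0.0, -0.04] -> [0.513 0.062 0.25 ]
3 rows g 0.32 dp [0.48, 1.13, 0.01] rot [0.0, 0.0, -0.03] -> [ 0.555 -0.053  0.249]
2 rows g 0.32 dp [0.0, 0.0, 0.73] rot [0.0, 0.0, 0.0] -> [ 0.555 -0.053  0.176]
2 rows g 0.32 dp [0.0, 0.0, 0.73] rot [0.0, 0.0, 0.0] -> [ 0.555 -0.053  0.103]
3 rows g 0.32 dp [0.0, 0.0, 0.73] rot [0.0, 0.0, 0.0] -> [ 0.555 -0.053  0.03 ]
5 rows g 0.9 dp [0.0, 0.0, 0.0] rot [0.0, 0.0, 0.0] -> [ 0.555 -0.053  0.03 ]
2 rows g 0.9 dp [0.0, 0.0, -0.7] rot [0.0, 0.0, 0.0] -> [ 0.555 -0.053  0.1  ]
2 rows g 0.9 dp [0.0, 0.0, -0.7] rot [0.0, 0.0, 0.0] -> [ 0.555 -0.053  0.17 ]
4 rows g 0.9 dp [-0.16, 0.75, 0.0] rot [0.0, 0.0, 0.33] -> [ 0.538 -0.128  0.17 ]
4 rows g 0.9 dp [0.23, 0.73, 0.0] rot [0.0, 0.0, 0.33] -> [ 0.522 -0.203  0.17 ]
4 rows g 0.9 dp [0.57, 0.53, 0.0] rot [0.0, 0.0, 0.33] -> [ 0.505 -0.279  0.17 ]
2 rows g 0.9 dp [0.0, 0.0, 0.54] rot [0.0, 0.0, 0.0] -> [ 0.505 -0.279  0.116]
3 rows g 0.9 dp [-0.01, 0.0, 0.54] rot [0.0, 0.0, 0.0] -> [ 0.505 -0.278  0.062]
```

Stand sizes, bottle and jar agree with the text (89 mm stands; jar and bottle on the stand centres). First I square the tool up and fly to the first cap.

```bash

python3 -m creep '[{"grip":0.32,"delta_pos":[0,0,0],"rotation":[0,0,-0.213]},{"grip":0.32,"delta_pos":[0,0,0],"rotation":[0,0,-0.213]},{"grip":0.32,"delta_pos":[0,0,0],"rotation":[0,0,-0.213]}]'
python3 -m creep '[{"grip":0.32,"delta_pos":[0.48,0.98,0],"rotation":[0,0,0]},{"grip":0.32,"delta_pos":[0.48,0.98,0],"rotation":[0,0,0]},{"grip":0.32,"delta_pos":[0.48,0.98,0],"rotation":[0,0,0]}]'
python3 -m creep '[{"grip":0.32,"delta_pos":[0.48,0.98,0],"rotation":[0,0,0]},{"grip":0.32,"delta_pos":[0.48,0.98,0],"rotation":[0,0,0]},{"grip":0.32,"delta_pos":[0.48,0.98,0],"rotation":[0,0,0]}]'
python3 -m creep '[{"grip":0.32,"delta_pos":[0.48,0.98,0],"rotation":[0,0,0]},{"grip":0.32,"delta_pos":[0.48,0.98,0],"rotation":[0,0,0]},{"grip":0.32,"delta_pos":[0.48,0.98,0],"rotation":[0,0,0]}]'
python3 -m creep '[{"grip":0.32,"delta_pos":[0.48,0.98,0],"rotation":[0,0,0]},{"grip":0.32,"delta_pos":[0.48,0.98,0],"rotation":[0,0,0]},{"grip":0.32,"delta_pos":[0.48,0.98,0],"rotation":[0,0,0]}]'
python3 -m creep '[{"grip":0.32,"delta_pos":[0.48,0.98,0],"rotation":[0,0,0]},{"grip":0.32,"delta_pos":[0.48,0.98,0],"rotation":[0,0,0]},{"grip":0.32,"delta_pos":[0.48,0.98,0],"rotation":[0,0,0]}]'
python3 -m creep '[{"grip":0.32,"delta_pos":[0.48,0.98,0],"rotation":[0,0,0]},{"grip":0.32,"delta_pos":[0.48,0.98,0],"rotation":[0,0,0]},{"grip":0.32,"delta_pos":[0.48,0.98,0],"rotation":[0,0,0]}]'
python3 -m creep '[{"grip":0.32,"delta_pos":[0.45,1,0],"rotation":[0,0,0]},{"grip":0.32,"delta_pos":[0.45,1,0],"rotation":[0,0,0]},{"grip":0.32,"delta_pos":[0.45,1,0],"rotation":[0,0,0]},{"grip":0.32,"delta_pos":[0.45,1,0],"rotation":[0,0,0]}]'
python3 - <<'E'
from h import *
st(); W=shot('wrist','w1.png')
for X in((.555,-.053,.028),(.495,-.045,.028)): print(proj(W,X).round())
E
```

```text
clock: 0.7
tool_pos: [0.2218, 0.6375, 0.2486]
orientation: [-180.0, 0.0, 0.3]
force: [-0.1, 0.8, 0.6]
opening: 0.069
gripper_force: 0.0
clock: 1.0
tool_pos: [0.2711, 0.5357, 0.249]
orientation: [180.0, 0.0, -0.1]
force: [-0.8, 0.9, 0.8]
opening: 0.0597
gripper_force: 0.0
clock: 1.3
tool_pos: [0.3188, 0.4378, 0.2491]
orientation: [-180.0, 0.0, -0.1]
force: [0.3, 0.1, 0.5]
opening: 0.0596
gripper_force: 0.0
clock: 1.6
tool_pos: [0.3666, 0.3402, 0.249]
orientation: [-180.0, -0.0, -0.1]
force: [0.3, 1.0, 1.0]
opening: 0.0597
gripper_force: 0.0
clock: 1.9
tool_pos: [0.4147, 0.2426, 0.2488]
orientation: [180.0, -0.0, -0.2]
force: [0.1, 0.4, 0.3]
opening: 0.0595
gripper_force: 0.0
clock: 2.2
tool_pos: [0.4629, 0.1448, 0.2487]
orientation: [180.0, -0.0, -0.2]
force: [-0.0, -0.0, 0.4]
opening: 0.0597
gripper_force: 0.0
clock: 2.5
tool_pos: [0.5112, 0.0469, 0.2484]
orientation: [180.0, -0.0, -0.2]
force: [-0.5, -0.2, -1.0]
opening: 0.0594
gripper_force: 0.0
clock: 2.9
tool_pos: [0.5553, -0.0512, 0.248]
orientation: [180.0, 0.0, -0.2]
force: [-0.6, 0.1, -0.4]
opening: 0.0593
gripper_force: 0.0
{'clock': 2.9, 'tool_pos': [0.555, -0.051, 0.248], 'orientation': [179.991, 0.042, -0.162], 'force': [-0.59, 0.086, -0.45], 'opening': 0.059, 'gripper_force': 0.0, 'joint_pos': [14.843, 9.586, -14.333, -0.003, -66.124, 74.997]}
[267. 164.]
[260. 212.]
```

View pics/w1.png

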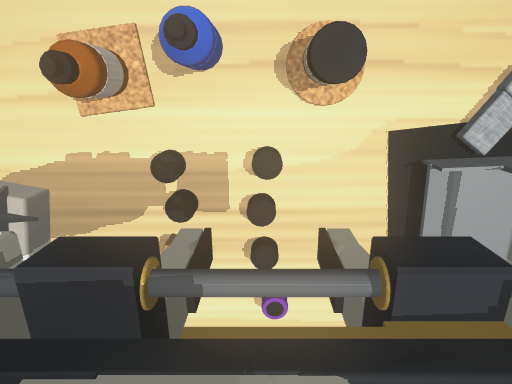

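The wrist view shows five plain black caps, the first at (267,163) against a predicted (267,164). Purple (274,305) and blue (190,38) stay out of it. I pick this cap.

```bash

python3 -m creep '[{"grip":0.32,"delta_pos":[0,0.02,1],"rotation":[0,0,0]},{"grip":0.32,"delta_pos":[0,0.02,1],"rotation":[0,0,0]}]' | tail -3
python3 -m creep '[{"grip":0.32,"delta_pos":[0,0,0.5],"rotation":[0,0,0]},{"grip":0.32,"delta_pos":[0,0,1],"rotation":[0,0,0]},{"grip":0.32,"delta_pos":[0,0,1],"rotation":[0,0,0]}]' | tail -3
python3 -m creep '[{"grip":0.32,"delta_pos":[0,0,0.18],"rotation":[0,0,0]},{"grip":0.9,"delta_pos":[0,0,0.18],"rotation":[0,0,0]},{"grip":0.9,"delta_pos":[0,0,0.18],"rotation":[0,0,0]},{"grip":0.9,"delta_pos":[0,0,0.18],"rotation":[0,0,0]},{"grip":0.9,"delta_pos":[0,0,0.18],"rotation":[0,0,0]}]'
python3 -m creep '[{"grip":0.9,"delta_pos":[0,0,0],"rotation":[0,0,0]},{"grip":0.9,"delta_pos":[0,0,0],"rotation":[0,0,0]},{"grip":0.9,"delta_pos":[0,0,-0.3],"rotation":[0,0,0]},{"grip":0.9,"delta_pos":[0,0,-0.7],"rotation":[0,0,0]},{"grip":0.9,"delta_pos":[0,0,-0.7],"rotation":[0,0,0]}]'
python3 -m creep '[{"grip":0.9,"delta_pos":[0,0,-0.3],"rotation":[0,0,0]},{"grip":0.9,"delta_pos":[0,0,-0.7],"rotation":[0,0,0]},{"grip":0.9,"delta_pos":[0,0,-0.7],"rotation":[0,0,0]}]'
python3 - <<'E'
from h import *
st();plan((.505,-.278,.17,-89,.9),(.505,-.278,.062,-89,.9,1))
E
```

```text
force: [1.5, 0.6, -2.4]
opening: 0.0597
gripper_force: 0.0
force: [-1.0, -0.7, 0.3]
opening: 0.0601
gripper_force: 0.0
clock: 3.95
tool_pos: [0.5557, -0.0522, 0.0325]
orientation: [-180.0, -0.2, 0.0]
force: [-2.0, 2.2, 9.0]
opening: 0.0351
gripper_force: 30.0
clock: 4.45
tool_pos: [0.5581, -0.0522, 0.1065]
orientation: [-179.9, -0.5, 0.0]
force: [0.4, 0.0, -0.6]
opening: 0.0352
gripper_force: 30.0
clock: 4.75
tool_pos: [0.5578, -0.0524, 0.1766]
orientation: [-179.9, -0.6, 0.0]
force: [0.8, -0.8, -0.5]
opening: 0.0354
gripper_force: 30.0
{'clock': 4.75, 'tool_pos': [0.558, -0.052, 0.177], 'orientation': [-179.947, -0.564, 0.035], 'force': [0.769, -0.755, -0.495], 'opening': 0.035, 'gripper_force': 30.0, 'joint_pos': [14.712, 12.866, -20.2, 0.11, -56.374, 75.262]}
4 rows g 0.9 dp [-0.18, 0.75, 0.02] rot [0.0, 0.0, 0.33] -> [ 0.54  -0.127  0.174]
4 rows g 0.9 dp [0.22, 0.74, 0.02] rot [0.0, 0.0, 0.33] -> [ 0.522 -0.203  0.172]
4 rows g 0.9 dp [0.56, 0.53, 0.02] rot [-0.01, 0.0, 0.33] -> [ 0.505 -0.278  0.17 ]
2 rows g 0.9 dp [0.0, 0.0, 0.54] rot [0.0, 0.0, 0.0] -> [ 0.505 -0.278  0.116]
3 rows g 0.9 dp [0.0, 0.0, 0.54] rot [0.0, 0.0, 0.0] -> [ 0.505 -0.278  0.062]
```

```bash

python3 -m creep '[{"grip":0.9,"delta_pos":[-0.18,0.75,0],"rotation":[0,0,0.33]},{"grip":0.9,"delta_pos":[-0.18,0.75,0],"rotation":[0,0,0.33]},{"grip":0.9,"delta_pos":[-0.18,0.75,0],"rotation":[0,0,0.33]},{"grip":0.9,"delta_pos":[-0.18,0.75,0],"rotation":[0,0,0.33]}]' | tail -2
python3 -m creep '[{"grip":0.9,"delta_pos":[0.22,0.74,0],"rotation":[0,0,0.33]},{"grip":0.9,"delta_pos":[0.22,0.74,0],"rotation":[0,0,0.33]},{"grip":0.9,"delta_pos":[0.22,0.74,0],"rotation":[0,0,0.33]},{"grip":0.9,"delta_pos":[0.22,0.74,0],"rotation":[0,0,0.33]}]' | tail -2
python3 -m creep '[{"grip":0.9,"delta_pos":[0.56,0.53,0],"rotation":[0,0,0.33]},{"grip":0.9,"delta_pos":[0.56,0.53,0],"rotation":[0,0,0.33]},{"grip":0.9,"delta_pos":[0.56,0.53,0],"rotation":[0,0,0.33]},{"grip":0.9,"delta_pos":[0.56,0.53,0],"rotation":[0,0,0.33]},{"grip":0.9,"delta_pos":[0.56,0.53,0],"rotation":[0,0,0.33]}]' 
python3 -m creep '[{"grip":0.9,"delta_pos":[0,0,0.5],"rotation":[0,0,0]},{"grip":0.9,"delta_pos":[0,0,1],"rotation":[0,0,0]},{"grip":0.9,"delta_pos":[0,0,1.0],"rotation":[0,0,0]},{"grip":0.9,"delta_pos":[0,0,1],"rotation":[0,0,0]}]'
python3 -m creep '[{"grip":0.9,"delta_pos":[0,0,0.1],"rotation":[0,0,0]},{"grip":0.9,"delta_pos":[0,0,0.1],"rotation":[0,0,0]},{"grip":0.46,"delta_pos":[0,0,0.1],"rotation":[0,0,0]},{"grip":0.46,"delta_pos":[0,0,0.1],"rotation":[0,0,0]},{"grip":0.46,"delta_pos":[0,0,0.1],"rotation":[0,0,0]}]'
python3 -m creep '[{"grip":0.46,"delta_pos":[0,0,-1],"rotation":[0,0,0]},{"grip":0.46,"delta_pos":[0,0,-1],"rotation":[0,0,0]},{"grip":0.46,"delta_pos":[0,0,-1],"rotation":[0,0,0]}]' 
python3 - <<'E'
from h import *
T=shot('top');print([(c.round(1).tolist(),int(a[4])) for n,l,s,cc in [cv2.connectedComponentsWithStats((T['color'].max(2)<50).astype('uint8'))] for a,c in zip(s,cc) if 80<a[4]<200])
plan((.555,-.278,.17,0,.32),(.495,-.045,.17,0,.32),(.495,-.045,.034,0,.32,1))
cv2.imwrite('pics/t2.png',T['color'][100:280,170:450,::-1])
E
```

```text
opening: 0.0351
gripper_force: 30.0
opening: 0.0352
gripper_force: 30.0
clock: 6.05
tool_pos: [0.5017, -0.2783, 0.1707]
orientation: [-180.0, 0.0, -89.2]
force: [-0.3, -0.0, -0.2]
opening: 0.0352
gripper_force: 30.0
clock: 6.45
tool_pos: [0.5019, -0.278, 0.071]
orientation: [179.9, -0.0, -89.0]
force: [0.5, 1.1, 0.5]
opening: 0.035
gripper_force: 30.0
clock: 6.95
tool_pos: [0.5023, -0.278, 0.0613]
orientation: [-179.9, -0.0, -89.1]
force: [0.0, -0.0, 0.2]
opening: 0.047
gripper_force: 0.0
clock: 7.25
tool_pos: [0.5058, -0.2794, 0.1682]
orientation: [-179.4, -0.2, -89.0]
force: [0.3, 0.2, 0.4]
opening: 0.0474
gripper_force: 0.0
[([476.0, 156.4], 102), ([255.0, 290.0], 89)]
4 rows g 0.32 dp [0.0, -0.17, -0.02] rot [0.0, 0.0, -0.33] -> [ 0.521 -0.278  0.167]
4 rows g 0.32 dp [0.09, -0.15, -0.01] rot [0.0, 0.0, -0.33] -> [ 0.539 -0.278  0.168]
4 rows g 0.32 dp [0.14, -0.08, -0.02] rot [0.0, -0.01, -0.33] -> [ 0.555 -0.278  0.17 ]
2 rows g 0.32 dp [-0.2, -0.78, 0.0] rot [0.0, 0.0, 0.0] -> [ 0.535 -0.2    0.171]
2 rows g 0.32 dp [-0.2, -0.78, 0.01] rot [0.0, 0.0, 0.0] -> [ 0.515 -0.122  0.17 ]
2 rows g 0.32 dp [-0.2, -0.77, 0.0] rot [0.0, 0.0, 0.0] -> [ 0.495 -0.045  0.17 ]
2 rows g 0.32 dp [0.01, 0.0, 0.68] rot [0.0, 0.0, 0.0] -> [ 0.495 -0.045  0.102]
3 rows g 0.32 dp [0.0, 0.0, 0.68] rot [0.0, 0.0, 0.0] -> [ 0.495 -0.045  0.034]
```

View pics/t2.png

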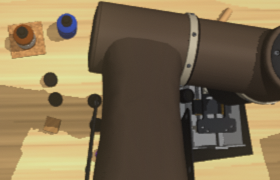

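The arm hides the tote from the top camera; the other caps at crop (51,80), (56,99) and (95,101) stand where they were. I check them with the side camera from here on.

```bash
cat >> h.py <<'E'
def caps():
    S=shot('side'); n,l,s,c=cv2.connectedComponentsWithStats((S['color'].max(2)<50).astype('uint8'))
    for a,p in zip(s[1:],c[1:]):
        if 100<a[4]<700 and 205<p[0]<480 and 185<p[1]<360: print('side blob',p.round(),a[4],ray(S,*p,.014).round(3),'z.03',ray(S,*p,.03).round(3))
    return S
E
python3 - <<'E'
from h import *
S=caps();cv2.imwrite('pics/s3.png',S['color'][120:370,200:440,::-1]);st()
plan((.495,-.045,.17,0,.32),(.495,-.045,.034,0,.32,1))
E
```

```text
side blob [238. 205.] 295 [0.519 0.057 0.014] z.03 [0.506 0.039 0.03 ]
side blob [256. 229.] 195 [ 0.493 -0.048  0.014] z.03 [ 0.481 -0.063  0.03 ]
side blob [237. 240.] 218 [ 0.432 -0.051  0.014] z.03 [ 0.421 -0.066  0.03 ]
side blob [311. 272.] 549 [ 0.488 -0.232  0.014] z.03 [ 0.476 -0.242  0.03 ]
side blob [332. 274.] 155 [ 0.514 -0.265  0.014] z.03 [ 0.501 -0.275  0.03 ]
{'clock': 7.35, 'tool_pos': [0.503, -0.278, 0.163], 'orientation': [-179.767, -0.039, -89.114], 'force': [-0.427, -0.41, -0.933], 'opening': 0.047, 'gripper_force': 0.0, 'joint_pos': [-9.445, 15.12, -19.124, -0.005, -55.521, 10.334]}
4 rows g 0.32 dp [-0.78, 0.01, -0.03] rot [0.0, 0.0, -0.33] -> [ 0.501 -0.2    0.166]
4 rows g 0.32 dp [-0.68, -0.37, -0.02] rot [0.0, 0.0, -0.33] -> [ 0.498 -0.123  0.168]
4 rows g 0.32 dp [-0.41, -0.66, -0.03] rot [0.0, 0.0, -0.33] -> [ 0.495 -0.045  0.17 ]
2 rows g 0.32 dp [0.0, 0.0, 0.68] rot [0.0, 0.0, 0.0] -> [ 0.495 -0.045  0.102]
3 rows g 0.32 dp [0.0, 0.0, 0.68] rot [0.0, 0.0, 0.0] -> [ 0.495 -0.045  0.034]
```

View pics/s3.png

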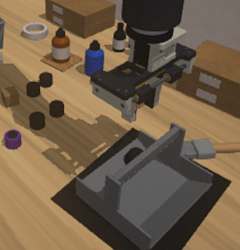

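The first cap lies in the tote at crop (132,155); now the second.

```bash

python3 -m creep '[{"grip":0.32,"delta_pos":[-0.78,0.01,0],"rotation":[0,0,-0.33]},{"grip":0.32,"delta_pos":[-0.78,0.01,0],"rotation":[0,0,-0.33]},{"grip":0.32,"delta_pos":[-0.78,0.01,0],"rotation":[0,0,-0.33]},{"grip":0.32,"delta_pos":[-0.78,0.01,0],"rotation":[0,0,-0.33]}]' | tail -1
python3 -m creep '[{"grip":0.32,"delta_pos":[-0.68,-0.37,0],"rotation":[0,0,-0.33]},{"grip":0.32,"delta_pos":[-0.68,-0.37,0],"rotation":[0,0,-0.33]},{"grip":0.32,"delta_pos":[-0.68,-0.37,0],"rotation":[0,0,-0.33]},{"grip":0.32,"delta_pos":[-0.68,-0.37,0],"rotation":[0,0,-0.33]}]' | tail -1
python3 -m creep '[{"grip":0.32,"delta_pos":[-0.41,-0.66,0],"rotation":[0,0,-0.33]},{"grip":0.32,"delta_pos":[-0.41,-0.66,0],"rotation":[0,0,-0.33]},{"grip":0.32,"delta_pos":[-0.41,-0.66,0],"rotation":[0,0,-0.33]},{"grip":0.32,"delta_pos":[-0.41,-0.66,0],"rotation":[0,0,-0.33]},{"grip":0.32,"delta_pos":[-0.41,-0.66,0],"rotation":[0,0,-0.33]}]'
python3 -m creep '[{"grip":0.32,"delta_pos":[0,0,0.4],"rotation":[0,0,0]},{"grip":0.32,"delta_pos":[0,0,0.8],"rotation":[0,0,0]},{"grip":0.32,"delta_pos":[0,0,1],"rotation":[0,0,0]},{"grip":0.32,"delta_pos":[0,0,1],"rotation":[0,0,0]}]'
python3 -m creep '[{"grip":0.32,"delta_pos":[0,0,0.15],"rotation":[0,0,0]},{"grip":0.32,"delta_pos":[0,0,0.29],"rotation":[0,0,0]},{"grip":0.32,"delta_pos":[0,0,0.29],"rotation":[0,0,0]}]'
python3 -m creep '[{"grip":0.9,"delta_pos":[0,0,0],"rotation":[0,0,0]},{"grip":0.9,"delta_pos":[0,0,0],"rotation":[0,0,0]},{"grip":0.9,"delta_pos":[0,0,0],"rotation":[0,0,0]},{"grip":0.9,"delta_pos":[0,0,0],"rotation":[0,0,0]},{"grip":0.9,"delta_pos":[0,0,0],"rotation":[0,0,0]}]'
python3 -m creep '[{"grip":0.9,"delta_pos":[0,0,-0.2],"rotation":[0,0,0]},{"grip":0.9,"delta_pos":[0,0,-0.6],"rotation":[0,0,0]},{"grip":0.9,"delta_pos":[0,0,-1],"rotation":[0,0,0]},{"grip":0.9,"delta_pos":[0,0,-1],"rotation":[0,0,0]},{"grip":0.9,"delta_pos":[0,0,-1],"rotation":[0,0,0]}]'
python3 - <<'E'
from h import *
st();plan((.425,-.278,.17,-89,.9),(.425,-.278,.062,-89,.9,1))
E
```

```text
gripper_force: 0.0
gripper_force: 0.0
clock: 8.65
tool_pos: [0.4933, -0.0448, 0.1596]
orientation: [180.0, 0.1, 0.1]
force: [-0.5, -1.1, -0.1]
opening: 0.0595
gripper_force: 0.0
clock: 9.05
tool_pos: [0.4914, -0.0458, 0.0574]
orientation: [179.9, 0.4, -0.2]
force: [-0.6, -0.2, 0.1]
opening: 0.0595
gripper_force: 0.0
clock: 9.35
tool_pos: [0.4935, -0.0453, 0.0311]
orientation: [180.0, 0.1, -0.1]
force: [-0.5, 0.2, -0.8]
opening: 0.0595
gripper_force: 0.0
clock: 9.85
tool_pos: [0.4945, -0.0449, 0.0323]
orientation: [-180.0, -0.1, -0.0]
force: [-0.6, -0.7, 6.9]
opening: 0.0355
gripper_force: 30.0
clock: 10.35
tool_pos: [0.4945, -0.0447, 0.1327]
orientation: [-179.9, -0.2, -0.0]
force: [-0.6, -0.2, 0.3]
opening: 0.0354
gripper_force: 30.0
{'clock': 10.35, 'tool_pos': [0.495, -0.045, 0.133], 'orientation': [-179.94, -0.151, -0.021], 'force': [-0.645, -0.163, 0.308], 'opening': 0.035, 'gripper_force': 30.0, 'joint_pos': [17.55, 10.102, -30.589, -0.015, -49.147, 72.439]}
4 rows g 0.9 dp [-0.23, 0.78, -0.13] rot [0.0, 0.0, 0.33] -> [ 0.471 -0.123  0.146]
4 rows g 0.9 dp [0.18, 0.79, -0.12] rot [0.0, 0.0, 0.33] -> [ 0.448 -0.2    0.157]
4 rows g 0.9 dp [0.55, 0.59, -0.13] rot [0.0, 0.0, 0.33] -> [ 0.425 -0.278  0.17 ]
2 rows g 0.9 dp [0.0, 0.0, 0.54] rot [0.0, 0.0, 0.0] -> [ 0.425 -0.278  0.116]
3 rows g 0.9 dp [0.0, 0.0, 0.54] rot [0.0, 0.0, 0.0] -> [ 0.425 -0.278  0.062]
```

```bash
sed -i "s/def plan(\*wps,q=.01):/def plan(*wps,q=.01,start=None):/; s/^    for w in wps:/    if start: p=np.array(start[:3],float); R=Ro.from_euler('xyz',[180,0,start[3]],degrees=True)\n    for w in wps:/" h.py
python3 -m creep '[{"grip":0.9,"delta_pos":[-0.23,0.78,-0.13],"rotation":[0,0,0.33]},{"grip":0.9,"delta_pos":[-0.23,0.78,-0.13],"rotation":[0,0,0.33]},{"grip":0.9,"delta_pos":[-0.23,0.78,-0.13],"rotation":[0,0,0.33]},{"grip":0.9,"delta_pos":[-0.23,0.78,-0.13],"rotation":[0,0,0.33]}]' | tail -1
python3 -m creep '[{"grip":0.9,"delta_pos":[0.18,0.79,-0.13],"rotation":[0,0,0.33]},{"grip":0.9,"delta_pos":[0.18,0.79,-0.13],"rotation":[0,0,0.33]},{"grip":0.9,"delta_pos":[0.18,0.79,-0.13],"rotation":[0,0,0.33]},{"grip":0.9,"delta_pos":[0.18,0.79,-0.13],"rotation":[0,0,0.33]}]' | tail -1
python3 -m creep '[{"grip":0.9,"delta_pos":[0.55,0.59,-0.13],"rotation":[0,0,0.33]},{"grip":0.9,"delta_pos":[0.55,0.59,-0.13],"rotation":[0,0,0.33]},{"grip":0.9,"delta_pos":[0.55,0.59,-0.13],"rotation":[0,0,0.33]},{"grip":0.9,"delta_pos":[0.55,0.59,-0.13],"rotation":[0,0,0.33]},{"grip":0.9,"delta_pos":[0.55,0.59,-0.13],"rotation":[0,0,0.33]}]'
python3 -m creep '[{"grip":0.9,"delta_pos":[0,0,0.4],"rotation":[0,0,0]},{"grip":0.9,"delta_pos":[0,0,0.8],"rotation":[0,0,0]},{"grip":0.9,"delta_pos":[0,0,1],"rotation":[0,0,0]},{"grip":0.9,"delta_pos":[0,0,1],"rotation":[0,0,0]}]'
python3 -m creep '[{"grip":0.9,"delta_pos":[0,0,0.08],"rotation":[0,0,0]},{"grip":0.9,"delta_pos":[0,0,0.08],"rotation":[0,0,0]},{"grip":0.46,"delta_pos":[0,0,0.08],"rotation":[0,0,0]},{"grip":0.46,"delta_pos":[0,0,0.08],"rotation":[0,0,0]},{"grip":0.46,"delta_pos":[0,0,0.08],"rotation":[0,0,0]}]'
python3 -m creep '[{"grip":0.46,"delta_pos":[0,0,-0.5],"rotation":[0,0,0]},{"grip":0.46,"delta_pos":[0,0,-1],"rotation":[0,0,0]},{"grip":0.46,"delta_pos":[0,0,-1],"rotation":[0,0,0]},{"grip":0.46,"delta_pos":[0,0,-1],"rotation":[0,0,0]}]' 
python3 - <<'E'
from h import *
caps();st()
plan((.432,-.049,.162,0,.32));print('back');plan((.495,-.388,.162,-89,.9),start=(.432,-.049,.134,0))
E
```

```text
gripper_force: 30.0
gripper_force: 30.0
clock: 11.65
tool_pos: [0.4238, -0.2779, 0.1692]
orientation: [179.9, 0.1, -89.2]
force: [0.3, -0.1, -0.5]
opening: 0.0352
gripper_force: 30.0
clock: 12.05
tool_pos: [0.4221, -0.2769, 0.0671]
orientation: [179.6, 0.1, -89.0]
force: [-0.2, -0.3, 0.8]
opening: 0.0352
gripper_force: 30.0
clock: 12.55
tool_pos: [0.4252, -0.2779, 0.0634]
orientation: [-179.9, -0.0, -89.1]
force: [-0.2, -0.7, 0.3]
opening: 0.0467
gripper_force: 0.0
clock: 12.95
tool_pos: [0.4255, -0.278, 0.1645]
orientation: [-179.8, -0.0, -89.1]
force: [-0.4, 0.9, 1.0]
opening: 0.0469
gripper_force: 0.0
side blob [233. 211.] 113 [0.495 0.048 0.014] z.03 [0.483 0.03  0.03 ]
side blob [237. 241.] 213 [ 0.431 -0.052  0.014] z.03 [ 0.42  -0.067  0.03 ]
side blob [311. 272.] 556 [ 0.487 -0.232  0.014] z.03 [ 0.475 -0.243  0.03 ]
side blob [332. 274.] 155 [ 0.514 -0.265  0.014] z.03 [ 0.501 -0.275  0.03 ]
side blob [307. 294.] 172 [ 0.438 -0.268  0.014] z.03 [ 0.427 -0.277  0.03 ]
{'clock': 13.0, 'tool_pos': [0.425, -0.278, 0.163], 'orientation': [-179.919, 0.005, -89.128], 'force': [-0.707, 0.145, -0.338], 'opening': 0.047, 'gripper_force': 0.0, 'joint_pos': [-10.989, 9.099, -27.084, -0.027, -53.739, 11.877]}
4 rows g 0.32 dp [-0.76, -0.04, 0.0] rot [0.0, 0.0, -0.33] -> [ 0.427 -0.202  0.163]
4 rows g 0.32 dp [-0.65, -0.41, 0.01] rot [0.0, 0.0, -0.33] -> [ 0.43  -0.125  0.162]
4 rows g 0.32 dp [-0.36, -0.67, 0.0] rot [0.0, 0.0, -0.33] -> [ 0.432 -0.049  0.162]
back
3 rows g 0.9 dp [0.16, 0.85, -0.07] rot [0.0, 0.0, 0.25] -> [ 0.448 -0.134  0.141]
3 rows g 0.9 dp [0.47, 0.72, -0.07] rot [0.0, 0.0, 0.24] -> [ 0.464 -0.219  0.148]
3 rows g 0.9 dp [0.7, 0.5, -0.07] rot [0.0, 0.0, 0.25] -> [ 0.479 -0.303  0.155]
3 rows g 0.9 dp [0.84, 0.19, -0.07] rot [0.0, 0.0, 0.25] -> [ 0.495 -0.388  0.162]
```

```bash

python3 -m creep '[{"grip":0.32,"delta_pos":[-0.76,-0.04,0],"rotation":[0,0,-0.33]},{"grip":0.32,"delta_pos":[-0.76,-0.04,0],"rotation":[0,0,-0.33]},{"grip":0.32,"delta_pos":[-0.76,-0.04,0],"rotation":[0,0,-0.33]},{"grip":0.32,"delta_pos":[-0.76,-0.04,0],"rotation":[0,0,-0.33]}]' | tail -1
python3 -m creep '[{"grip":0.32,"delta_pos":[-0.65,-0.41,0],"rotation":[0,0,-0.33]},{"grip":0.32,"delta_pos":[-0.65,-0.41,0],"rotation":[0,0,-0.33]},{"grip":0.32,"delta_pos":[-0.65,-0.41,0],"rotation":[0,0,-0.33]},{"grip":0.32,"delta_pos":[-0.65,-0.41,0],"rotation":[0,0,-0.33]}]' | tail -1
python3 -m creep '[{"grip":0.32,"delta_pos":[-0.36,-0.67,0],"rotation":[0,0,-0.33]},{"grip":0.32,"delta_pos":[-0.36,-0.67,0],"rotation":[0,0,-0.33]},{"grip":0.32,"delta_pos":[-0.36,-0.67,0],"rotation":[0,0,-0.33]},{"grip":0.32,"delta_pos":[-0.36,-0.67,0],"rotation":[0,0,-0.33]},{"grip":0.32,"delta_pos":[-0.36,-0.67,0],"rotation":[0,0,-0.33]}]'
python3 -m creep '[{"grip":0.32,"delta_pos":[0,0,0.4],"rotation":[0,0,0]},{"grip":0.32,"delta_pos":[0,0,0.8],"rotation":[0,0,0]},{"grip":0.32,"delta_pos":[0,0,1],"rotation":[0,0,0]},{"grip":0.32,"delta_pos":[0,0,1],"rotation":[0,0,0]}]'
python3 -m creep '[{"grip":0.32,"delta_pos":[0,0,0.15],"rotation":[0,0,0]},{"grip":0.32,"delta_pos":[0,0,0.29],"rotation":[0,0,0]},{"grip":0.32,"delta_pos":[0,0,0.29],"rotation":[0,0,0]}]'
python3 -m creep '[{"grip":0.9,"delta_pos":[0,0,0],"rotation":[0,0,0]},{"grip":0.9,"delta_pos":[0,0,0],"rotation":[0,0,0]},{"grip":0.9,"delta_pos":[0,0,0],"rotation":[0,0,0]},{"grip":0.9,"delta_pos":[0,0,0],"rotation":[0,0,0]},{"grip":0.9,"delta_pos":[0,0,0],"rotation":[0,0,0]}]'
python3 -m creep '[{"grip":0.9,"delta_pos":[0,0,-0.2],"rotation":[0,0,0]},{"grip":0.9,"delta_pos":[0,0,-0.6],"rotation":[0,0,0]},{"grip":0.9,"delta_pos":[0,0,-1],"rotation":[0,0,0]},{"grip":0.9,"delta_pos":[0,0,-1],"rotation":[0,0,0]},{"grip":0.9,"delta_pos":[0,0,-1],"rotation":[0,0,0]}]'
python3 - <<'E'
from h import *
st();S=caps();T=shot('top')
n,l,s,c=cv2.connectedComponentsWithStats((T['color'].max(2)<50).astype('uint8'))
print([(p.round(1).tolist(),int(a[4]),ray(T,*p,.014).round(3).tolist()) for a,p in zip(s,c) if 60<a[4]<400 and 150<p[1]<240 and p[0]<300])
plan((.495,-.388,.165,-89,.9))
E
```

```text
gripper_force: 0.0
gripper_force: 0.0
clock: 14.3
tool_pos: [0.4309, -0.0489, 0.1614]
orientation: [180.0, 0.1, 0.1]
force: [-0.1, -0.1, 0.5]
opening: 0.0597
gripper_force: 0.0
clock: 14.7
tool_pos: [0.429, -0.0499, 0.0596]
orientation: [179.9, 0.4, -0.2]
force: [0.0, -0.1, 0.5]
opening: 0.0595
gripper_force: 0.0
clock: 15.0
tool_pos: [0.4311, -0.0493, 0.0331]
orientation: [180.0, 0.1, -0.1]
force: [0.3, -0.7, -0.1]
opening: 0.0597
gripper_force: 0.0
clock: 15.5
tool_pos: [0.4322, -0.0488, 0.0343]
orientation: [-180.0, -0.1, -0.0]
force: [-1.5, -0.2, 6.8]
opening: 0.035
gripper_force: 30.0
clock: 16.0
tool_pos: [0.4322, -0.0487, 0.1347]
orientation: [-179.9, -0.2, -0.0]
force: [-0.3, -0.2, -1.2]
opening: 0.0354
gripper_force: 30.0
{'clock': 16.0, 'tool_pos': [0.432, -0.049, 0.135], 'orientation': [-179.932, -0.159, -0.024], 'force': [-0.34, -0.194, -1.222], 'opening': 0.035, 'gripper_force': 30.0, 'joint_pos': [19.732, 4.09, -37.564, -0.014, -48.173, 70.253]}
side blob [331. 199.] 284 [ 0.723 -0.081  0.014] z.03 [ 0.705 -0.096  0.03 ]
side blob [311. 272.] 522 [ 0.487 -0.232  0.014] z.03 [ 0.475 -0.242  0.03 ]
side blob [332. 274.] 155 [ 0.514 -0.265  0.014] z.03 [ 0.501 -0.275  0.03 ]
side blob [307. 294.] 172 [ 0.438 -0.268  0.014] z.03 [ 0.427 -0.277  0.03 ]
[([261.6, 232.7], 183, [0.411, -0.038, 0.014]), ([286.3, 218.5], 92, [0.447, -0.102, 0.014])]
3 rows g 0.9 dp [0.16, 0.85, -0.08] rot [0.0, 0.0, 0.25] -> [ 0.447 -0.134  0.141]
3 rows g 0.9 dp [0.47, 0.72, -0.08] rot [0.0, 0.0, 0.24] -> [ 0.463 -0.219  0.149]
3 rows g 0.9 dp [0.71, 0.5, -0.08] rot [0.0, 0.0, 0.25] -> [ 0.479 -0.304  0.157]
3 rows g 0.9 dp [0.84, 0.19, -0.08] rot [0.0, 0.0, 0.25] -> [ 0.495 -0.389  0.165]
```

```bash

python3 -m creep '[{"grip":0.9,"delta_pos":[0.16,0.85,-0.1],"rotation":[0,0,0.25]},{"grip":0.9,"delta_pos":[0.16,0.85,-0.1],"rotation":[0,0,0.25]},{"grip":0.9,"delta_pos":[0.16,0.85,-0.1],"rotation":[0,0,0.25]}]' | tail -1
python3 -m creep '[{"grip":0.9,"delta_pos":[0.47,0.72,-0.1],"rotation":[0,0,0.24]},{"grip":0.9,"delta_pos":[0.47,0.72,-0.1],"rotation":[0,0,0.24]},{"grip":0.9,"delta_pos":[0.47,0.72,-0.1],"rotation":[0,0,0.24]}]' | tail -1
python3 -m creep '[{"grip":0.9,"delta_pos":[0.71,0.5,-0.1],"rotation":[0,0,0.25]},{"grip":0.9,"delta_pos":[0.71,0.5,-0.1],"rotation":[0,0,0.25]},{"grip":0.9,"delta_pos":[0.71,0.5,-0.1],"rotation":[0,0,0.25]}]' | tail -1
python3 -m creep '[{"grip":0.9,"delta_pos":[0.84,0.19,0],"rotation":[0,0,0.25]},{"grip":0.9,"delta_pos":[0.84,0.19,0],"rotation":[0,0,0.25]},{"grip":0.9,"delta_pos":[0.84,0.19,0],"rotation":[0,0,0.25]},{"grip":0.9,"delta_pos":[0.84,0.19,0],"rotation":[0,0,0.25]},{"grip":0.9,"delta_pos":[0.84,0.19,0],"rotation":[0,0,0.25]}]'
python3 -m creep '[{"grip":0.9,"delta_pos":[0,0,0.4],"rotation":[0,0,0]},{"grip":0.9,"delta_pos":[0,0,0.8],"rotation":[0,0,0]},{"grip":0.9,"delta_pos":[0,0,1],"rotation":[0,0,0]},{"grip":0.9,"delta_pos":[0,0,1],"rotation":[0,0,0]}]'
python3 -m creep '[{"grip":0.9,"delta_pos":[0,0,0.04],"rotation":[0,0,0]},{"grip":0.9,"delta_pos":[0,0,0.04],"rotation":[0,0,0]},{"grip":0.46,"delta_pos":[0,0,0.04],"rotation":[0,0,0]},{"grip":0.46,"delta_pos":[0,0,0.04],"rotation":[0,0,0]},{"grip":0.46,"delta_pos":[0,0,0.04],"rotation":[0,0,0]}]'
python3 -m creep '[{"grip":0.46,"delta_pos":[0,0,-0.5],"rotation":[0,0,0]},{"grip":0.46,"delta_pos":[0,0,-1],"rotation":[0,0,0]},{"grip":0.46,"delta_pos":[0,0,-1],"rotation":[0,0,0]},{"grip":0.46,"delta_pos":[0,0,-1],"rotation":[0,0,0]}]' 
python3 - <<'E'
from h import *
S=caps();T=shot('top');st()
n,l,s,c=cv2.connectedComponentsWithStats((T['color'].max(2)<50).astype('uint8'))
print([(p.round(1).tolist(),int(a[4]),ray(T,*p,.014).round(3).tolist()) for a,p in zip(s,c) if 60<a[4]<400 and 150<p[1]<240 and p[0]<300])
n,l,s,c=cv2.connectedComponentsWithStats((S['color'].max(2)<50).astype('uint8'))
print([(p.round(1).tolist(),int(a[4])) for a,p in zip(s,c) if 40<a[4]<500 and 150<p[1]<240 and 200<p[0]<300])
plan((.5,.056,.16,0,.32))
plan((.425,-.388,.16,-89,.9),start=(.5,.056,.135,0))
E
```

```text
gripper_force: 30.0
gripper_force: 30.0
gripper_force: 30.0
clock: 17.5
tool_pos: [0.4949, -0.388, 0.162]
orientation: [179.9, 0.1, -89.0]
force: [-0.4, 0.6, 0.1]
opening: 0.0351
gripper_force: 30.0
clock: 17.9
tool_pos: [0.4934, -0.3865, 0.0601]
orientation: [179.7, 0.2, -88.9]
force: [-0.3, -0.4, 0.3]
opening: 0.0348
gripper_force: 30.0
clock: 18.4
tool_pos: [0.496, -0.3886, 0.0604]
orientation: [-179.9, -0.0, -89.1]
force: [0.8, -0.0, -0.1]
opening: 0.0467
gripper_force: 0.0
clock: 18.8
tool_pos: [0.4964, -0.3887, 0.1619]
orientation: [-179.8, -0.1, -89.1]
force: [0.5, 0.4, -0.9]
opening: 0.0472
gripper_force: 0.0
side blob [248. 195.] 112 [0.57  0.077 0.014] z.03 [0.555 0.059 0.03 ]
side blob [331. 199.] 228 [ 0.722 -0.083  0.014] z.03 [ 0.703 -0.097  0.03 ]
side blob [233. 209.] 166 [0.499 0.053 0.014] z.03 [0.487 0.035 0.03 ]
side blob [310. 272.] 564 [ 0.486 -0.232  0.014] z.03 [ 0.474 -0.243  0.03 ]
side blob [332. 274.] 169 [ 0.516 -0.265  0.014] z.03 [ 0.503 -0.275  0.03 ]
side blob [307. 294.] 185 [ 0.439 -0.268  0.014] z.03 [ 0.428 -0.277  0.03 ]
side blob [375. 311.] 431
[... 506 characters left out ...]
 0.0, -0.2] -> [ 0.497 -0.211  0.159]
2 rows g 0.32 dp [-0.71, -0.54, 0.0] rot [0.0, 0.0, -0.19] -> [ 0.498 -0.122  0.159]
3 rows g 0.32 dp [-0.51, -0.73, 0.0] rot [0.0, 0.0, -0.2] -> [ 0.5   -0.033  0.159]
3 rows g 0.32 dp [-0.27, -0.84, -0.01] rot [0.0, 0.0, -0.2] -> [0.5   0.056 0.16 ]
3 rows g 0.9 dp [-0.15, 0.89, -0.05] rot [0.0, 0.0, 0.2] -> [ 0.485 -0.033  0.14 ]
3 rows g 0.9 dp [0.13, 0.89, -0.05] rot [0.0, 0.0, 0.2] -> [ 0.47  -0.122  0.145]
2 rows g 0.9 dp [0.4, 0.81, -0.05] rot [0.0, 0.0, 0.19] -> [ 0.455 -0.211  0.15 ]
3 rows g 0.9 dp [0.62, 0.65, -0.05] rot [0.0, 0.0, 0.2] -> [ 0.44  -0.299  0.155]
3 rows g 0.9 dp [0.79, 0.43, -0.05] rot [0.0, 0.0, 0.2] -> [ 0.425 -0.388  0.16 ]
```

```bash

python3 -m creep '[{"grip":0.32,"delta_pos":[-0.89,-0.02,0],"rotation":[0,0,-0.2]},{"grip":0.32,"delta_pos":[-0.89,-0.02,0],"rotation":[0,0,-0.2]},{"grip":0.32,"delta_pos":[-0.89,-0.02,0],"rotation":[0,0,-0.2]}]' | tail -1
python3 -m creep '[{"grip":0.32,"delta_pos":[-0.83,-0.3,0],"rotation":[0,0,-0.2]},{"grip":0.32,"delta_pos":[-0.83,-0.3,0],"rotation":[0,0,-0.2]},{"grip":0.32,"delta_pos":[-0.83,-0.3,0],"rotation":[0,0,-0.2]}]' | tail -1
python3 -m creep '[{"grip":0.32,"delta_pos":[-0.71,-0.54,0],"rotation":[0,0,-0.19]},{"grip":0.32,"delta_pos":[-0.71,-0.54,0],"rotation":[0,0,-0.19]},{"grip":0.32,"delta_pos":[-0.71,-0.54,0],"rotation":[0,0,-0.19]}]' | tail -1
python3 -m creep '[{"grip":0.32,"delta_pos":[-0.51,-0.73,0],"rotation":[0,0,-0.2]},{"grip":0.32,"delta_pos":[-0.51,-0.73,0],"rotation":[0,0,-0.2]},{"grip":0.32,"delta_pos":[-0.51,-0.73,0],"rotation":[0,0,-0.2]}]' | tail -1
python3 -m creep '[{"grip":0.32,"delta_pos":[-0.27,-0.84,0],"rotation":[0,0,-0.2]},{"grip":0.32,"delta_pos":[-0.27,-0.84,0],"rotation":[0,0,-0.2]},{"grip":0.32,"delta_pos":[-0.27,-0.84,0],"rotation":[0,0,-0.2]},{"grip":0.32,"delta_pos":[-0.27,-0.84,0],"rotation":[0,0,-0.2]},{"grip":0.32,"delta_pos":[-0.27,-0.84,0],"rotation":[0,0,-0.2]}]'
python3 - <<'E'
from h import *
W=shot('wrist','w2.png');st()
n,l,s,c=cv2.connectedComponentsWithStats((W['color'].max(2)<75).astype('uint8'))
print([(p.round(1).tolist(),int(a[4]),a[:4].tolist(),ray(W,*p,.024).round(3).tolist()) for a,p in zip(s,c) if 200<a[4]<4000])
E
```

```text
gripper_force: 0.0
gripper_force: 0.0
gripper_force: 0.0
gripper_force: 0.0
clock: 20.6
tool_pos: [0.5001, 0.0541, 0.159]
orientation: [180.0, 0.1, -0.2]
force: [-0.6, -0.5, -0.0]
opening: 0.0595
gripper_force: 0.0
{'clock': 20.65, 'tool_pos': [0.5, 0.054, 0.159], 'orientation': [179.968, 0.056, -0.206], 'force': [-0.079, -0.042, -0.548], 'opening': 0.06, 'gripper_force': 0.0, 'joint_pos': [28.577, 9.019, -27.792, 0.001, -53.254, 61.217]}
[([260.5, 183.8], 1029, [245, 163, 36, 42], [0.501, 0.058, 0.024]), ([14.1, 186.9], 250, [0, 181, 32, 11], [0.499, 0.284, 0.024]), ([334.8, 257.9], 867, [311, 229, 70, 48], [0.424, -0.015, 0.024])]
```

View pics/w2.png

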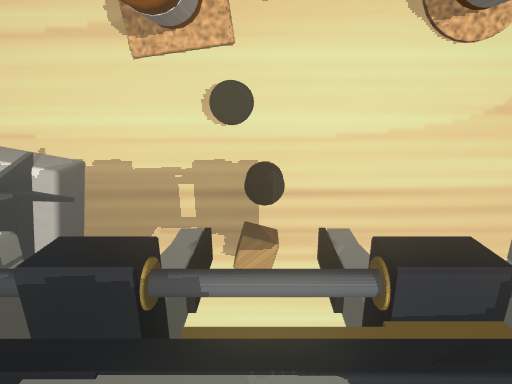

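The wrist view shows cap four at (264,183) and the last one at (231,102), both unmoved, with the carton behind at (257,243). I pick cap four and carry it over.

```bash

python3 -m creep '[{"grip":0.32,"delta_pos":[0,-0.02,0.4],"rotation":[0,0,0]},{"grip":0.32,"delta_pos":[0,-0.02,0.8],"rotation":[0,0,0]},{"grip":0.32,"delta_pos":[0,-0.02,1],"rotation":[0,0,0]},{"grip":0.32,"delta_pos":[0,-0.02,1],"rotation":[0,0,0]}]' | tail -1
python3 -m creep '[{"grip":0.32,"delta_pos":[0,0,0.15],"rotation":[0,0,0]},{"grip":0.32,"delta_pos":[0,0,0.25],"rotation":[0,0,0]},{"grip":0.32,"delta_pos":[0,0,0.25],"rotation":[0,0,0]}]'
python3 -m creep '[{"grip":0.9,"delta_pos":[0,0,0],"rotation":[0,0,0]},{"grip":0.9,"delta_pos":[0,0,0],"rotation":[0,0,0]},{"grip":0.9,"delta_pos":[0,0,0],"rotation":[0,0,0]},{"grip":0.9,"delta_pos":[0,0,0],"rotation":[0,0,0]},{"grip":0.9,"delta_pos":[0,0,0],"rotation":[0,0,0]}]'
python3 -m creep '[{"grip":0.9,"delta_pos":[0,0,-0.2],"rotation":[0,0,0]},{"grip":0.9,"delta_pos":[0,0,-0.6],"rotation":[0,0,0]},{"grip":0.9,"delta_pos":[0,0,-1],"rotation":[0,0,0]},{"grip":0.9,"delta_pos":[0,0,-1],"rotation":[0,0,0]},{"grip":0.9,"delta_pos":[0,0,-1],"rotation":[0,0,0]}]'
python3 -m creep '[{"grip":0.9,"delta_pos":[-0.15,0.89,-0.06],"rotation":[0,0,0.2]},{"grip":0.9,"delta_pos":[-0.15,0.89,-0.06],"rotation":[0,0,0.2]},{"grip":0.9,"delta_pos":[-0.15,0.89,-0.06],"rotation":[0,0,0.2]}]' | tail -1
python3 -m creep '[{"grip":0.9,"delta_pos":[0.13,0.89,-0.06],"rotation":[0,0,0.2]},{"grip":0.9,"delta_pos":[0.13,0.89,-0.06],"rotation":[0,0,0.2]},{"grip":0.9,"delta_pos":[0.13,0.89,-0.06],"rotation":[0,0,0.2]}]' | tail -1
python3 -m creep '[{"grip":0.9,"delta_pos":[0.4,0.81,-0.06],"rotation":[0,0,0.19]},{"grip":0.9,"delta_pos":[0.4,0.81,-0.06],"rotation":[0,0,0.19]},{"grip":0.9,"delta_pos":[0.4,0.81,-0.06],"rotation":[0,0,0.19]}]' | tail -1
python3 -m creep '[{"grip":0.9,"delta_pos":[0.62,0.65,-0.06],"rotation":[0,0,0.2]},{"grip":0.9,"delta_pos":[0.62,0.65,-0.06],"rotation":[0,0,0.2]},{"grip":0.9,"delta_pos":[0.62,0.65,-0.06],"rotation":[0,0,0.2]}]' | tail -1
python3 -m creep '[{"grip":0.9,"delta_pos":[0.79,0.43,-0.06],"rotation":[0,0,0.2]},{"grip":0.9,"delta_pos":[0.79,0.43,-0.06],"rotation":[0,0,0.2]},{"grip":0.9,"delta_pos":[0.79,0.43,-0.06],"rotation":[0,0,0.2]},{"grip":0.9,"delta_pos":[0.79,0.43,-0.06],"rotation":[0,0,0.2]},{"grip":0.9,"delta_pos":[0.79,0.43,-0.06],"rotation":[0,0,0.2]}]'
python3 - <<'E'
from h import *
st();W=shot('wrist')
import cv2
w=cv2.imread('pics/w2.png')
E
```

```text
gripper_force: 0.0
clock: 21.35
tool_pos: [0.5, 0.0567, 0.0343]
orientation: [180.0, 0.1, -0.1]
force: [-0.4, 0.6, 0.3]
opening: 0.0599
gripper_force: 0.0
clock: 21.85
tool_pos: [0.5006, 0.0575, 0.0352]
orientation: [-180.0, -0.0, 0.0]
force: [-1.1, -0.8, 6.6]
opening: 0.035
gripper_force: 30.0
clock: 22.35
tool_pos: [0.5007, 0.0577, 0.1356]
orientation: [-179.9, -0.1, -0.0]
force: [0.1, 0.5, -1.0]
opening: 0.0352
gripper_force: 30.0
gripper_force: 30.0
gripper_force: 30.0
gripper_force: 30.0
gripper_force: 30.0
clock: 24.05
tool_pos: [0.425, -0.3854, 0.1637]
orientation: [179.9, 0.1, -88.9]
force: [0.4, 1.7, -0.9]
opening: 0.0354
gripper_force: 30.0
{'clock': 24.05, 'tool_pos': [0.425, -0.385, 0.164], 'orientation': [179.928, 0.053, -88.946], 'force': [0.38, 1.661, -0.9], 'opening': 0.035, 'gripper_force': 30.0, 'joint_pos': [-22.682, 15.154, -18.906, -0.024, -56.027, 23.75]}
```

Drop it, go back for the last cap at (0.553, 0.068), with a check on the way.

```bash

python3 -m creep '[{"grip":0.9,"delta_pos":[0.02,0,0.4],"rotation":[0,0,0]},{"grip":0.9,"delta_pos":[0.02,0,0.8],"rotation":[0,0,0]},{"grip":0.9,"delta_pos":[0.02,0,1],"rotation":[0,0,0]},{"grip":0.9,"delta_pos":[0.02,0,1],"rotation":[0,0,0]}]' | tail -1
python3 -m creep '[{"grip":0.9,"delta_pos":[0,0,0.04],"rotation":[0,0,0]},{"grip":0.9,"delta_pos":[0,0,0.04],"rotation":[0,0,0]},{"grip":0.46,"delta_pos":[0,0,0.04],"rotation":[0,0,0]},{"grip":0.46,"delta_pos":[0,0,0.04],"rotation":[0,0,0]},{"grip":0.46,"delta_pos":[0,0,0.04],"rotation":[0,0,0]}]'
python3 -m creep '[{"grip":0.46,"delta_pos":[0,0,-0.5],"rotation":[0,0,0]},{"grip":0.46,"delta_pos":[0,0,-1],"rotation":[0,0,0]},{"grip":0.46,"delta_pos":[0,0,-1],"rotation":[0,0,0]},{"grip":0.46,"delta_pos":[0,0,-1],"rotation":[0,0,0]}]' 
python3 - <<'E'
from h import *
S=caps();st()
plan((.54,.068,.16,0,.32))
E
```

```text
gripper_force: 33.9
clock: 25.0
tool_pos: [0.4279, -0.3875, 0.064]
orientation: [-179.8, -0.1, -88.9]
force: [2.5, 11.0, 26.5]
opening: 0.0467
gripper_force: 13.0
clock: 25.4
tool_pos: [0.4263, -0.3878, 0.1625]
orientation: [-179.8, -0.1, -89.0]
force: [-0.1, -0.1, -1.1]
opening: 0.0475
gripper_force: 0.0
side blob [331. 199.] 246 [ 0.724 -0.084  0.014] z.03 [ 0.705 -0.098  0.03 ]
side blob [294. 285.] 247 [ 0.436 -0.236  0.014] z.03 [ 0.425 -0.246  0.03 ]
side blob [307. 293.] 175 [ 0.439 -0.268  0.014] z.03 [ 0.428 -0.277  0.03 ]
side blob [375. 311.] 425 [ 0.505 -0.38   0.014] z.03 [ 0.492 -0.387  0.03 ]
side blob [350. 332.] 482 [ 0.432 -0.379  0.014] z.03 [ 0.421 -0.385  0.03 ]
{'clock': 25.45, 'tool_pos': [0.425, -0.387, 0.161], 'orientation': [-179.936, -0.002, -88.988], 'force': [-0.21, 0.85, -0.389], 'opening': 0.047, 'gripper_force': 0.0, 'joint_pos': [-22.874, 15.385, -18.989, -0.03, -55.567, 23.902]}
3 rows g 0.32 dp [-0.91, -0.25, 0.0] rot [0.0, 0.0, -0.2] -> [ 0.449 -0.296  0.161]
3 rows g 0.32 dp [-0.78, -0.51, 0.0] rot [0.0, 0.0, -0.2] -> [ 0.472 -0.206  0.161]
2 rows g 0.32 dp [-0.59, -0.73, 0.01] rot [0.0, 0.0, -0.19] -> [ 0.494 -0.115  0.16 ]
3 rows g 0.32 dp [-0.35, -0.87, 0.0] rot [0.0, 0.0, -0.2] -> [ 0.517 -0.024  0.16 ]
3 rows g 0.32 dp [-0.06, -0.94, 0.0] rot [0.0, 0.0, -0.2] -> [0.54  0.068 0.16 ]
```

A 26 N contact showed up at that drop. I'll move on to the last cap's hover point and look.

```bash

python3 -m creep '[{"grip":0.32,"delta_pos":[-0.91,-0.25,0],"rotation":[0,0,-0.2]},{"grip":0.32,"delta_pos":[-0.91,-0.25,0],"rotation":[0,0,-0.2]},{"grip":0.32,"delta_pos":[-0.91,-0.25,0],"rotation":[0,0,-0.2]}]' | tail -1
python3 -m creep '[{"grip":0.32,"delta_pos":[-0.78,-0.51,0],"rotation":[0,0,-0.2]},{"grip":0.32,"delta_pos":[-0.78,-0.51,0],"rotation":[0,0,-0.2]},{"grip":0.32,"delta_pos":[-0.78,-0.51,0],"rotation":[0,0,-0.2]}]' | tail -1
python3 -m creep '[{"grip":0.32,"delta_pos":[-0.59,-0.73,0],"rotation":[0,0,-0.19]},{"grip":0.32,"delta_pos":[-0.59,-0.73,0],"rotation":[0,0,-0.19]},{"grip":0.32,"delta_pos":[-0.59,-0.73,0],"rotation":[0,0,-0.19]}]' | tail -1
python3 -m creep '[{"grip":0.32,"delta_pos":[-0.35,-0.87,0],"rotation":[0,0,-0.2]},{"grip":0.32,"delta_pos":[-0.35,-0.87,0],"rotation":[0,0,-0.2]},{"grip":0.32,"delta_pos":[-0.35,-0.87,0],"rotation":[0,0,-0.2]}]' | tail -1
python3 -m creep '[{"grip":0.32,"delta_pos":[-0.06,-0.94,0],"rotation":[0,0,-0.2]},{"grip":0.32,"delta_pos":[-0.06,-0.94,0],"rotation":[0,0,-0.2]},{"grip":0.32,"delta_pos":[-0.06,-0.94,0],"rotation":[0,0,-0.2]},{"grip":0.32,"delta_pos":[-0.06,-0.94,0],"rotation":[0,0,-0.2]},{"grip":0.32,"delta_pos":[-0.06,-0.94,0],"rotation":[0,0,-0.2]}]'
python3 - <<'E'
from h import *
W=shot('wrist');st()
n,l,s,c=cv2.connectedComponentsWithStats((W['color'].max(2)<75).astype('uint8'))
print([(p.round(1).tolist(),int(a[4]),a[:4].tolist(),ray(W,*p,.022).round(3).tolist()) for a,p in zip(s,c) if 400<a[4]<3000])
T=shot('top');S=shot('side')
a=cv2.resize(T['color'][145:275,310:440],(400,400),interpolation=2);b=cv2.resize(S['color'][220:370,250:440],(400,316),interpolation=2)
cv2.imwrite('pics/m1.png',np.hstack([a,np.vstack([b,np.zeros((84,400,3),'uint8')])])[:,:,::-1])
E
```

```text
gripper_force: 0.0
gripper_force: 0.0
gripper_force: 0.0
gripper_force: 0.0
clock: 27.15
tool_pos: [0.54, 0.0652, 0.1598]
orientation: [180.0, 0.1, -0.1]
force: [-0.2, 0.2, 0.6]
opening: 0.0592
gripper_force: 0.0
{'clock': 27.2, 'tool_pos': [0.54, 0.065, 0.16], 'orientation': [179.966, 0.077, -0.157], 'force': [-0.797, -0.128, 0.658], 'opening': 0.06, 'gripper_force': 0.0, 'joint_pos': [27.506, 12.721, -22.835, -0.007, -54.528, 62.341]}
[([154.4, 26.5], 2148, [129, 0, 52, 54], [0.671, 0.153, 0.022]), ([498.0, 28.7], 1474, [480, 0, 32, 59], [0.668, -0.121, 0.022]), ([335.9, 259.0], 925, [307, 229, 74, 49], [0.461, -0.005, 0.022])]
```

View pics/m1.png

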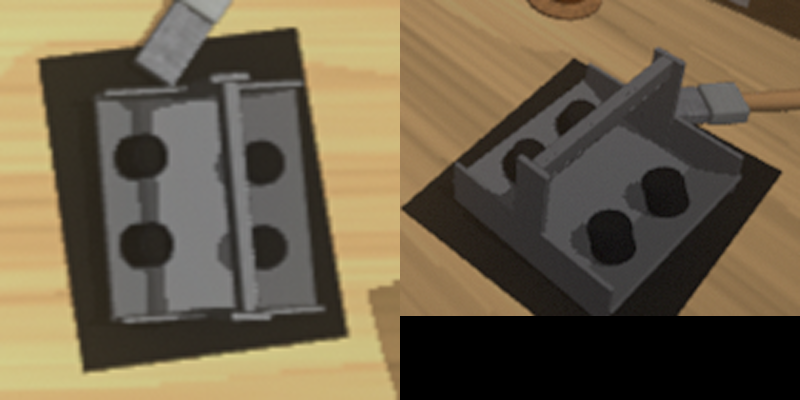

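All four caps lie in the tote and it has hardly moved. The fifth cap was not found by the mask where I expected it, so I look for it.

```bash
python3 - <<'E'
from h import *
W=shot('wrist','w3.png');S=caps();print(proj(W,(.553,.068,.024)))
for t in(85,100):
  n,l,s,c=cv2.connectedComponentsWithStats((W['color'].max(2)<t).astype('uint8'))
  print(t,[(p.round(1).tolist(),int(a[4]),a[:4].tolist(),ray(W,*p,.022).round(3).tolist()) for a,p in zip(s,c) if 300<a[4]<9000 and p[1]<240])
E
```

```text
side blob [248. 194.] 143 [0.572 0.081 0.014] z.03 [0.558 0.062 0.03 ]
side blob [331. 199.] 298 [ 0.723 -0.082  0.014] z.03 [ 0.705 -0.096  0.03 ]
side blob [311. 272.] 551 [ 0.487 -0.232  0.014] z.03 [ 0.475 -0.243  0.03 ]
side blob [332. 274.] 157 [ 0.514 -0.266  0.014] z.03 [ 0.501 -0.275  0.03 ]
side blob [307. 294.] 180 [ 0.437 -0.268  0.014] z.03 [ 0.427 -0.278  0.03 ]
side blob [375. 311.] 449 [ 0.504 -0.38   0.014] z.03 [ 0.492 -0.387  0.03 ]
side blob [350. 332.] 508 [ 0.432 -0.379  0.014] z.03 [ 0.421 -0.385  0.03 ]
[261.87530785 170.94923423]
85 [([154.7, 27.7], 2146, [129, 0, 52, 55], [0.671, 0.153, 0.022]), ([461.3, 35.8], 363, [454, 0, 27, 63], [0.664, -0.093, 0.022]), ([496.7, 28.1], 1688, [479, 0, 33, 60], [0.67, -0.121, 0.022]), ([245.5, 148.2], 1388, [225, 127, 41, 43], [0.573, 0.083, 0.022])]
100 [([154.7, 27.7], 2179, [129, 0, 52, 55], [0.671, 0.153, 0.022]), ([304.8, 27.4], 921, [285, 0, 60, 45], [0.671, 0.033, 0.022]), ([487.1, 31.7], 2498, [453, 0, 59, 64], [0.667, -0.113, 0.022]), ([245.4, 148.2], 1400, [225, 127, 41, 43], [0.573, 0.083, 0.022])]
```

View pics/w3.png

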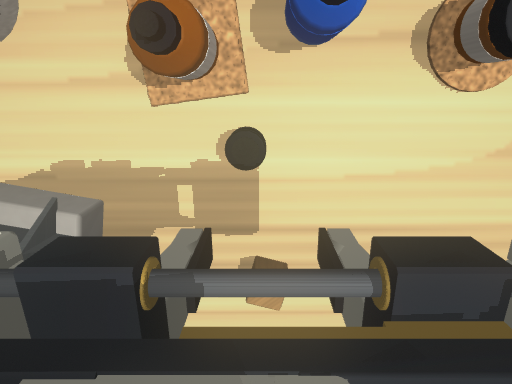

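The last cap was knocked to about (0.572, 0.081), at (245,148) in this view, and the side camera agrees. I pick it there.

```bash

python3 -m creep '[{"grip":0.32,"delta_pos":[0.32,-0.15,0.4],"rotation":[0,0,0]},{"grip":0.32,"delta_pos":[0.32,-0.15,0.8],"rotation":[0,0,0]},{"grip":0.32,"delta_pos":[0.32,-0.15,1],"rotation":[0,0,0]},{"grip":0.32,"delta_pos":[0.32,-0.15,1],"rotation":[0,0,0]}]' | tail -1
python3 -m creep '[{"grip":0.32,"delta_pos":[0,0,0.15],"rotation":[0,0,0]},{"grip":0.32,"delta_pos":[0,0,0.26],"rotation":[0,0,0]},{"grip":0.32,"delta_pos":[0,0,0.26],"rotation":[0,0,0]}]'
python3 -m creep '[{"grip":0.9,"delta_pos":[0,0,0],"rotation":[0,0,0]},{"grip":0.9,"delta_pos":[0,0,0],"rotation":[0,0,0]},{"grip":0.9,"delta_pos":[0,0,0],"rotation":[0,0,0]},{"grip":0.9,"delta_pos":[0,0,0],"rotation":[0,0,0]},{"grip":0.9,"delta_pos":[0,0,0],"rotation":[0,0,0]}]'
python3 -m creep '[{"grip":0.9,"delta_pos":[0,0,-0.2],"rotation":[0,0,0]},{"grip":0.9,"delta_pos":[0,0,-0.6],"rotation":[0,0,0]},{"grip":0.9,"delta_pos":[0,0,-1],"rotation":[0,0,0]},{"grip":0.9,"delta_pos":[0,0,-1],"rotation":[0,0,0]},{"grip":0.9,"delta_pos":[0,0,-1],"rotation":[0,0,0]}]'
python3 - <<'E'
from h import *
st();plan((.463,-.286,.165,-89,.9))
E
```

```text
gripper_force: 0.0
clock: 28.1
tool_pos: [0.5723, 0.0809, 0.0343]
orientation: [180.0, 0.1, -0.0]
force: [0.1, 0.3, 0.8]
opening: 0.0592
gripper_force: 0.0
clock: 28.6
tool_pos: [0.5731, 0.0814, 0.0352]
orientation: [-180.0, -0.1, 0.0]
force: [-1.8, 0.8, 5.1]
opening: 0.0351
gripper_force: 30.0
clock: 29.1
tool_pos: [0.5731, 0.0815, 0.1357]
orientation: [-179.9, -0.1, -0.0]
force: [-0.4, -0.5, -1.0]
opening: 0.035
gripper_force: 30.0
{'clock': 29.1, 'tool_pos': [0.573, 0.082, 0.136], 'orientation': [-179.92, -0.126, -0.021], 'force': [-0.355, -0.502, -0.981], 'opening': 0.035, 'gripper_force': 30.0, 'joint_pos': [27.437, 17.142, -20.31, -0.016, -52.399, 62.553]}
3 rows g 0.9 dp [-0.27, 0.92, -0.08] rot [0.0, 0.0, 0.25] -> [ 0.546 -0.01   0.143]
3 rows g 0.9 dp [0.09, 0.95, -0.07] rot [0.0, 0.0, 0.24] -> [ 0.518 -0.102  0.15 ]
3 rows g 0.9 dp [0.45, 0.85, -0.08] rot [0.0, 0.0, 0.25] -> [ 0.491 -0.194  0.158]
3 rows g 0.9 dp [0.73, 0.62, -0.07] rot [0.0, 0.0, 0.25] -> [ 0.463 -0.286  0.165]
```

```bash

python3 -m creep '[{"grip":0.9,"delta_pos":[-0.27,0.92,-0.09],"rotation":[0,0,0.25]},{"grip":0.9,"delta_pos":[-0.27,0.92,-0.09],"rotation":[0,0,0.25]},{"grip":0.9,"delta_pos":[-0.27,0.92,-0.09],"rotation":[0,0,0.25]}]' | tail -1
python3 -m creep '[{"grip":0.9,"delta_pos":[0.09,0.95,-0.09],"rotation":[0,0,0.24]},{"grip":0.9,"delta_pos":[0.09,0.95,-0.09],"rotation":[0,0,0.24]},{"grip":0.9,"delta_pos":[0.09,0.95,-0.09],"rotation":[0,0,0.24]}]' | tail -1
python3 -m creep '[{"grip":0.9,"delta_pos":[0.45,0.85,-0.08],"rotation":[0,0,0.25]},{"grip":0.9,"delta_pos":[0.45,0.85,-0.08],"rotation":[0,0,0.25]},{"grip":0.9,"delta_pos":[0.45,0.85,-0.08],"rotation":[0,0,0.25]}]' | tail -1
python3 -m creep '[{"grip":0.9,"delta_pos":[0.73,0.62,-0.07],"rotation":[0,0,0.25]},{"grip":0.9,"delta_pos":[0.73,0.62,-0.07],"rotation":[0,0,0.25]},{"grip":0.9,"delta_pos":[0.73,0.62,-0.07],"rotation":[0,0,0.25]},{"grip":0.9,"delta_pos":[0.73,0.62,-0.07],"rotation":[0,0,0.25]},{"grip":0.9,"delta_pos":[0.73,0.62,-0.07],"rotation":[0,0,0.25]}]'
python3 -m creep '[{"grip":0.9,"delta_pos":[0,0,0.3],"rotation":[0,0,0]},{"grip":0.9,"delta_pos":[0,0,0.6],"rotation":[0,0,0]},{"grip":0.9,"delta_pos":[0,0,0.86],"rotation":[0,0,0]},{"grip":0.9,"delta_pos":[0,0,0.86],"rotation":[0,0,0]},{"grip":0.9,"delta_pos":[0,0,0.86],"rotation":[0,0,0]}]'
python3 -m creep '[{"grip":0.46,"delta_pos":[0,0,0],"rotation":[0,0,0]},{"grip":0.46,"delta_pos":[0,0,0],"rotation":[0,0,0]},{"grip":0.46,"delta_pos":[0,0,0],"rotation":[0,0,0]}]'
python3 -m creep '[{"grip":0.46,"delta_pos":[0,0,-0.5],"rotation":[0,0,0]},{"grip":0.46,"delta_pos":[0,0,-1],"rotation":[0,0,0]},{"grip":0.46,"delta_pos":[0,0,-1],"rotation":[0,0,0]},{"grip":0.46,"delta_pos":[0,0,-1],"rotation":[0,0,0]}]' 
python3 - <<'E'
from h import *
st();plan((.40,-.32,.25,0,.5))
E
```

```text
gripper_force: 30.0
gripper_force: 30.0
gripper_force: 30.0
clock: 30.5
tool_pos: [0.4623, -0.2856, 0.1664]
orientation: [179.9, 0.0, -89.0]
force: [0.7, 0.7, -0.4]
opening: 0.0352
gripper_force: 30.0
clock: 31.0
tool_pos: [0.463, -0.2852, 0.0816]
orientation: [179.9, 0.0, -88.9]
force: [-0.7, 0.3, -0.2]
opening: 0.0352
gripper_force: 30.0
clock: 31.3
tool_pos: [0.4634, -0.2859, 0.0826]
orientation: [-179.9, -0.0, -89.1]
force: [-0.6, 0.2, -0.1]
opening: 0.0466
gripper_force: 0.0
clock: 31.7
tool_pos: [0.4636, -0.2861, 0.1838]
orientation: [-179.8, -0.0, -89.1]
force: [0.4, -0.8, -1.0]
opening: 0.0471
gripper_force: 0.0
{'clock': 31.7, 'tool_pos': [0.464, -0.286, 0.184], 'orientation': [-179.753, -0.047, -89.118], 'force': [0.407, -0.813, -1.019], 'opening': 0.047, 'gripper_force': 0.0, 'joint_pos': [-11.069, 11.247, -21.241, -0.006, -57.261, 11.955]}
4 rows g 0.5 dp [0.11, 0.21, -0.22] rot [0.0, 0.0, -0.33] -> [ 0.443 -0.297  0.206]
4 rows g 0.5 dp [-0.01, 0.24, -0.22] rot [0.0, 0.0, -0.33] -> [ 0.421 -0.309  0.228]
4 rows g 0.5 dp [-0.13, 0.2, -0.22] rot [0.0, 0.0, -0.33] -> [ 0.4  -0.32  0.25]
```

```bash

python3 -m creep '[{"grip":0.5,"delta_pos":[0.11,0.21,-0.22],"rotation":[0,0,-0.33]},{"grip":0.5,"delta_pos":[0.11,0.21,-0.22],"rotation":[0,0,-0.33]},{"grip":0.5,"delta_pos":[0.11,0.21,-0.22],"rotation":[0,0,-0.33]},{"grip":0.5,"delta_pos":[0.11,0.21,-0.22],"rotation":[0,0,-0.33]}]' | tail -1
python3 -m creep '[{"grip":0.5,"delta_pos":[-0.01,0.24,-0.22],"rotation":[0,0,-0.33]},{"grip":0.5,"delta_pos":[-0.01,0.24,-0.22],"rotation":[0,0,-0.33]},{"grip":0.5,"delta_pos":[-0.01,0.24,-0.22],"rotation":[0,0,-0.33]},{"grip":0.5,"delta_pos":[-0.01,0.24,-0.22],"rotation":[0,0,-0.33]}]' | tail -1
python3 -m creep '[{"grip":0.5,"delta_pos":[-0.13,0.2,-0.22],"rotation":[0,0,-0.33]},{"grip":0.5,"delta_pos":[-0.13,0.2,-0.22],"rotation":[0,0,-0.33]},{"grip":0.5,"delta_pos":[-0.13,0.2,-0.22],"rotation":[0,0,-0.33]},{"grip":0.5,"delta_pos":[-0.13,0.2,-0.22],"rotation":[0,0,-0.33]},{"grip":0.5,"delta_pos":[-0.13,0.2,-0.22],"rotation":[0,0,-0.33]}]'
python3 - <<'E'
from h import *
W=shot('wrist','w4.png');st()
for X in((.375,-.337,.113),(.556,-.332,.113),(.465,-.333,.113)): print(proj(W,X).round(1))
E
```

```text
gripper_force: 0.0
gripper_force: 0.0
clock: 33.0
tool_pos: [0.3991, -0.3193, 0.2467]
orientation: [-180.0, 0.1, 0.0]
force: [-0.5, 0.1, -0.3]
opening: 0.0439
gripper_force: 0.0
{'clock': 33.05, 'tool_pos': [0.399, -0.319, 0.247], 'orientation': [-179.96, 0.083, -0.123], 'force': [0.697, -0.033, 0.392], 'opening': 0.044, 'gripper_force': 0.0, 'joint_pos': [-16.632, 5.141, -19.749, -0.017, -65.201, 106.516]}
[284.2 209.6]
[282.2 -13.2]
[281.5 110.3]
```

View pics/w4.png

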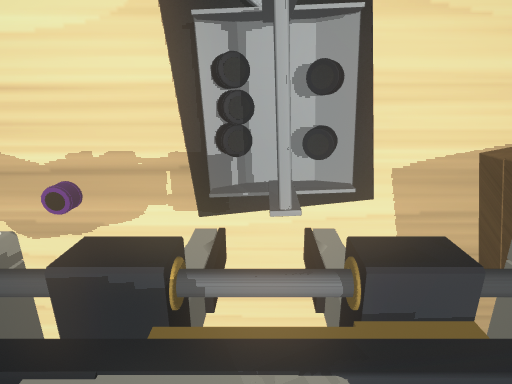

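Five caps lie in the tote at (230,70), (235,107), (234,139), (325,76) and (319,142); the bar runs (281,0)–(286,212), as predicted. I grip the bar.

```bash

python3 -m creep '[{"grip":0.5,"delta_pos":[0.65,0.15,0.4],"rotation":[0,0,-0.022]},{"grip":0.5,"delta_pos":[0.65,0.15,0.8],"rotation":[0,0,-0.022]},{"grip":0.5,"delta_pos":[0.65,0.15,0.8],"rotation":[0,0,-0.022]},{"grip":0.5,"delta_pos":[0.65,0.15,0.8],"rotation":[0,0,-0.022]}]'
python3 -m creep '[{"grip":0.5,"delta_pos":[0,0,0.3],"rotation":[0,0,0]},{"grip":0.5,"delta_pos":[0,0,0.6],"rotation":[0,0,0]},{"grip":0.5,"delta_pos":[0,0,0.6],"rotation":[0,0,0]},{"grip":0.5,"delta_pos":[0,0,0.6],"rotation":[0,0,0]}]'
python3 -m creep '[{"grip":1,"delta_pos":[0,0,0],"rotation":[0,0,0]},{"grip":1,"delta_pos":[0,0,0],"rotation":[0,0,0]},{"grip":1,"delta_pos":[0,0,0],"rotation":[0,0,0]},{"grip":1,"delta_pos":[0,0,0],"rotation":[0,0,0]},{"grip":1,"delta_pos":[0,0,0],"rotation":[0,0,0]}]'
python3 -m creep '[{"grip":1,"delta_pos":[0,0,0],"rotation":[0,0,0]},{"grip":1,"delta_pos":[0,0,-0.05],"rotation":[0,0,0]},{"grip":1,"delta_pos":[0,0,-0.1],"rotation":[0,0,0]},{"grip":1,"delta_pos":[0,0,-0.2],"rotation":[0,0,0]},{"grip":1,"delta_pos":[0,0,-0.3],"rotation":[0,0,0]}]'
python3 - <<'E'
from h import *
st();plan((.464,-.334,.28,2,1),(.46,0,.28,-5,1),(.443,.31,.28,-12,1))
E
```

```text
clock: 33.45
tool_pos: [0.4637, -0.3341, 0.1651]
orientation: [-179.9, 0.3, 1.9]
force: [-0.2, -0.6, 0.8]
opening: 0.0438
gripper_force: 0.0
clock: 33.85
tool_pos: [0.4649, -0.3349, 0.1094]
orientation: [179.9, -0.0, 2.0]
force: [0.6, -0.3, 0.9]
opening: 0.0442
gripper_force: 0.0
clock: 34.35
tool_pos: [0.4649, -0.3347, 0.108]
orientation: [180.0, -0.0, 2.0]
force: [-0.5, 1.4, 4.2]
opening: 0.0115
gripper_force: 30.0
clock: 34.85
tool_pos: [0.4646, -0.3345, 0.1382]
orientation: [-180.0, 0.0, 2.0]
force: [0.6, -0.7, -3.7]
opening: 0.0116
gripper_force: 30.0
{'clock': 34.85, 'tool_pos': [0.465, -0.334, 0.138], 'orientation': [-179.988, 0.03, 1.965], 'force': [0.611, -0.682, -3.673], 'opening': 0.012, 'gripper_force': 29.995, 'joint_pos': [-16.178, 16.521, -20.837, -0.003, -52.674, 108.144]}
2 rows g 1 dp [0.0, 0.0, -0.71] rot [0.0, 0.0, 0.0] -> [ 0.465 -0.334  0.209]
2 rows g 1 dp [-0.01, -0.01, -0.71] rot [0.0, 0.0, 0.0] -> [ 0.464 -0.334  0.28 ]
2 rows g 1 dp [0.02, -0.83, 0.0] rot [0.0, 0.0, 0.02] -> [ 0.463 -0.251  0.28 ]
2 rows g 1 dp [-0.01, -0.84, 0.0] rot [0.0, 0.0, 0.02] -> [ 0.462 -0.167  0.28 ]
2 rows g 1 dp [-0.03, -0.83, 0.0] rot [0.0, 0.0, 0.02] -> [ 0.461 -0.083  0.28 ]
2 rows g 1 dp [-0.06, -0.83, 0.0] rot [0.0, 0.0, 0.02] -> [ 0.46 -0.    0.28]
2 rows g 1 dp [-0.11, -0.77, 0.0] rot [0.0, 0.0, 0.02] -> [0.456 0.077 0.28 ]
2 rows g 1 dp [-0.14, -0.76, 0.0] rot [0.0, 0.0, 0.02] -> [0.451 0.155 0.28 ]
2 rows g 1 dp [-0.16, -0.76, 0.0] rot [0.0, 0.0, 0.02] -> [0.447 0.232 0.28 ]
2 rows g 1 dp [-0.19, -0.76, 0.0] rot [0.0, 0.0, 0.02] -> [0.443 0.31  0.28 ]
```

```bash

python3 -m creep '[{"grip":1,"delta_pos":[0,0,-0.2],"rotation":[0,0,0]},{"grip":1,"delta_pos":[0,0,-0.4],"rotation":[0,0,0]},{"grip":1,"delta_pos":[0,0,-0.6],"rotation":[0,0,0]},{"grip":1,"delta_pos":[0,0,-0.8],"rotation":[0,0,0]},{"grip":1,"delta_pos":[0,0,-1],"rotation":[0,0,0]}]' | tail -1
python3 -m creep '[{"grip":1,"delta_pos":[0,0,-0.2],"rotation":[0,0,0]},{"grip":1,"delta_pos":[0,0,-0.35],"rotation":[0,0,0]},{"grip":1,"delta_pos":[0,-0.05,-0.42],"rotation":[0,0,0]},{"grip":1,"delta_pos":[0,-0.2,-0.42],"rotation":[0,0,0.01]},{"grip":1,"delta_pos":[0.02,-0.4,-0.42],"rotation":[0,0,0.02]}]'
python3 -m creep '[{"grip":1,"delta_pos":[0,-0.2,0],"rotation":[0,0,0]},{"grip":1,"delta_pos":[0,-0.4,0],"rotation":[0,0,0.01]},{"grip":1,"delta_pos":[0,-0.6,0],"rotation":[0,0,0.02]},{"grip":1,"delta_pos":[0,-0.8,0],"rotation":[0,0,0.02]},{"grip":1,"delta_pos":[0,-1,0],"rotation":[0,0,0.03]}]' | tail -1
python3 -m creep '[{"grip":1,"delta_pos":[0,-0.2,0],"rotation":[0,0,0]},{"grip":1,"delta_pos":[-0.01,-0.4,0],"rotation":[0,0,0.01]},{"grip":1,"delta_pos":[-0.02,-0.6,0],"rotation":[0,0,0.02]},{"grip":1,"delta_pos":[-0.03,-0.8,0],"rotation":[0,0,0.02]},{"grip":1,"delta_pos":[-0.04,-1,0],"rotation":[0,0,0.03]}]' | tail -1
python3 -m creep '[{"grip":1,"delta_pos":[-0.01,-0.2,0],"rotation":[0,0,0]},{"grip":1,"delta_pos":[-0.02,-0.4,0],"rotation":[0,0,0.01]},{"grip":1,"delta_pos":[-0.04,-0.6,0],"rotation":[0,0,0.02]},{"grip":1,"delta_pos":[-0.06,-0.8,0],"rotation":[0,0,0.02]},{"grip":1,"delta_pos":[-0.08,-1,0],"rotation":[0,0,0.03]}]' | tail -1
python3 -m creep '[{"grip":1,"delta_pos":[-0.03,-0.2,0],"rotation":[0,0,0]},{"grip":1,"delta_pos":[-0.06,-0.4,0],"rotation":[0,0,0.01]},{"grip":1,"delta_pos":[-0.09,-0.6,0],"rotation":[0,0,0.02]},{"grip":1,"delta_pos":[-0.12,-0.8,0],"rotation":[0,0,0.02]},{"grip":1,"delta_pos":[-0.15,-1,0],"rotation":[0,0,0.02]}]'
python3 - <<'E'
from h import *
st();plan((.443,.332,.28,-12,1))
T=shot('top');cv2.imwrite('pics/t4.png',cv2.resize(T['color'][130:310,0:240],None,fx=2,fy=2)[:,:,::-1])
E
```

```text
gripper_force: 30.0
clock: 35.85
tool_pos: [0.4648, -0.2941, 0.2796]
orientation: [-180.0, 0.0, 0.1]
force: [1.2, 0.3, -4.3]
opening: 0.012
gripper_force: 30.0
gripper_force: 30.0
gripper_force: 30.0
gripper_force: 30.0
clock: 37.85
tool_pos: [0.4648, 0.1079, 0.2795]
orientation: [-180.0, 0.0, -9.7]
force: [-0.2, 0.2, -3.7]
opening: 0.0116
gripper_force: 30.0
{'clock': 37.85, 'tool_pos': [0.465, 0.108, 0.28], 'orientation': [-179.993, 0.023, -9.734], 'force': [-0.182, 0.232, -3.667], 'opening': 0.012, 'gripper_force': 29.994, 'joint_pos': [36.745, 0.358, -20.457, -0.023, -69.196, 43.53]}
2 rows g 1 dp [-0.2, -0.72, 0.0] rot [0.0, 0.0, 0.01] -> [0.457 0.182 0.28 ]
2 rows g 1 dp [-0.21, -0.72, 0.0] rot [0.0, 0.0, 0.01] -> [0.45  0.257 0.28 ]
2 rows g 1 dp [-0.22, -0.72, 0.0] rot [0.0, 0.0, 0.01] -> [0.443 0.332 0.28 ]
```

```bash

python3 -m creep '[{"grip":1,"delta_pos":[-0.05,-0.2,0],"rotation":[0,0,0]},{"grip":1,"delta_pos":[-0.1,-0.4,0],"rotation":[0,0,0.01]},{"grip":1,"delta_pos":[-0.15,-0.6,0],"rotation":[0,0,0.01]},{"grip":1,"delta_pos":[-0.2,-0.8,0],"rotation":[0,0,0.02]},{"grip":1,"delta_pos":[-0.24,-0.92,0],"rotation":[0,0,0.02]}]' | tail -1
python3 -m creep '[{"grip":1,"delta_pos":[-0.06,-0.2,0],"rotation":[0,0,0]},{"grip":1,"delta_pos":[-0.12,-0.4,0],"rotation":[0,0,0]},{"grip":1,"delta_pos":[-0.18,-0.6,0],"rotation":[0,0,0]},{"grip":1,"delta_pos":[-0.24,-0.8,0],"rotation":[0,0,0]},{"grip":1,"delta_pos":[-0.27,-0.95,0],"rotation":[0,0,0]}]'
python3 - <<'E'
from h import *
st();plan((.447,.352,.275,-12,1))
S=shot('side','s5.png');T=shot('top')
b=S['color'][60:260,60:260];a=T['color'][130:310,10:210]
cv2.imwrite('pics/m2.png',np.hstack([cv2.resize(a,(400,360)),cv2.resize(b,(400,400))[:360]])[:,:,::-1])
E
```

```text
gripper_force: 30.0
clock: 38.9
tool_pos: [0.4496, 0.3014, 0.2795]
orientation: [180.0, 0.0, -11.5]
force: [-0.6, -1.2, -3.2]
opening: 0.0119
gripper_force: 30.0
{'clock': 38.9, 'tool_pos': [0.45, 0.301, 0.28], 'orientation': [179.995, 0.008, -11.495], 'force': [-0.58, -1.17, -3.167], 'opening': 0.012, 'gripper_force': 29.995, 'joint_pos': [54.584, 6.814, -13.449, -0.006, -69.745, 23.923]}
2 rows g 1 dp [-0.13, -0.49, 0.05] rot [0.0, 0.0, 0.01] -> [0.447 0.352 0.275]
```

View pics/m2.png

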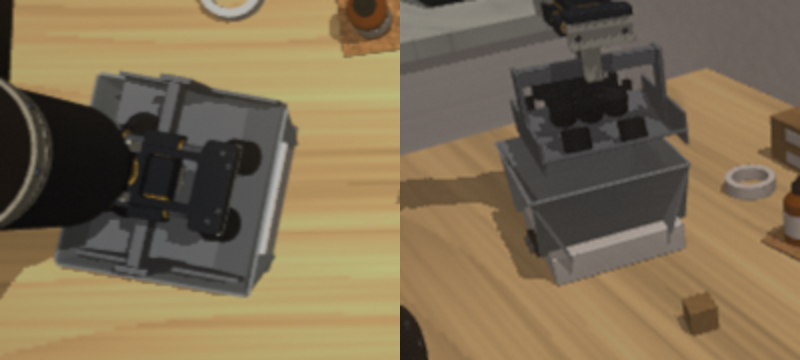

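The tote sits square over the hopper with its caps inside. I shift it to its pouring place and begin to tilt.

```bash

python3 -m creep '[{"grip":1,"delta_pos":[-0.04,-0.15,0.02],"rotation":[0,0,0]},{"grip":1,"delta_pos":[-0.08,-0.3,0.04],"rotation":[0,0,0]},{"grip":1,"delta_pos":[-0.13,-0.49,0.05],"rotation":[0,0,0.01]},{"grip":1,"delta_pos":[-0.13,-0.49,0.05],"rotation":[0,0,0.01]}]'
python3 -m creep '[{"grip":1,"delta_pos":[0,0,0],"rotation":[0.05,0,0]},{"grip":1,"delta_pos":[0,0,0],"rotation":[0.1,0,0]},{"grip":1,"delta_pos":[0,0,0],"rotation":[0.15,0,0]},{"grip":1,"delta_pos":[0,0,0],"rotation":[0.2,0,0]},{"grip":1,"delta_pos":[0,0,0],"rotation":[0.2,0,0]}]'
python3 - <<'E'
from h import *
st()
E
```

```text
clock: 39.4
tool_pos: [0.447, 0.353, 0.2739]
orientation: [180.0, 0.0, -12.4]
force: [-0.3, -1.2, -3.8]
opening: 0.0117
gripper_force: 30.0
clock: 39.9
tool_pos: [0.4465, 0.3493, 0.2748]
orientation: [-161.9, 0.0, -12.5]
force: [0.1, 0.5, -3.8]
opening: 0.0116
gripper_force: 30.0
{'clock': 39.9, 'tool_pos': [0.447, 0.349, 0.275], 'orientation': [-161.899, 0.025, -12.508], 'force': [0.087, 0.482, -3.78], 'opening': 0.012, 'gripper_force': 29.994, 'joint_pos': [52.602, 2.189, -17.674, -9.329, -53.995, 29.308]}
```

```bash

python3 -m creep '[{"grip":1,"delta_pos":[0,0,0],"rotation":[0.07,0,0]},{"grip":1,"delta_pos":[0,0,0],"rotation":[0.14,0,0]},{"grip":1,"delta_pos":[0,0,0],"rotation":[0.21,0,0]},{"grip":1,"delta_pos":[0,0,0],"rotation":[0.28,0,0]},{"grip":1,"delta_pos":[0,0,0],"rotation":[0.28,0,0]}]'
python3 -m creep '[{"grip":1,"delta_pos":[0,0,0],"rotation":[0.07,0,0]},{"grip":1,"delta_pos":[0,0,0],"rotation":[0.14,0,0]},{"grip":1,"delta_pos":[0,0,0],"rotation":[0.2,0,0]},{"grip":1,"delta_pos":[0,0,0],"rotation":[0.25,0,0]},{"grip":1,"delta_pos":[0,0,0],"rotation":[0.25,0,0]}]'
python3 -m creep '[{"grip":1,"delta_pos":[0,0,0],"rotation":[0,0,0]},{"grip":1,"delta_pos":[0,0,0],"rotation":[0,0,0]},{"grip":1,"delta_pos":[0,0,0],"rotation":[0,0,0]},{"grip":1,"delta_pos":[0,0,0],"rotation":[0,0,0]},{"grip":1,"delta_pos":[0,0,0],"rotation":[0,0,0]}]'
python3 - <<'E'
from h import *
st();shot('side','s6.png');shot('top','t6.png')
E
```

```text
clock: 40.4
tool_pos: [0.4468, 0.3494, 0.2733]
orientation: [-136.8, 0.2, -12.6]
force: [-0.0, -0.3, -3.2]
opening: 0.0118
gripper_force: 30.0
clock: 40.9
tool_pos: [0.4469, 0.3485, 0.2708]
orientation: [-114.6, 0.4, -12.5]
force: [-0.7, -0.8, -2.9]
opening: 0.0119
gripper_force: 30.0
clock: 41.4
tool_pos: [0.4466, 0.3514, 0.2751]
orientation: [-114.3, -0.0, -12.3]
force: [-0.6, -0.0, -2.6]
opening: 0.0117
gripper_force: 30.0
{'clock': 41.4, 'tool_pos': [0.447, 0.351, 0.275], 'orientation': [-114.311, -0.048, -12.342], 'force': [-0.589, -0.039, -2.594], 'opening': 0.012, 'gripper_force': 29.996, 'joint_pos': [11.919, 4.557, -22.454, -76.686, -58.609, 108.0]}
```

The weight fell by about 1 N, the weight of five caps. I tilt a little more, hold and compare.

```bash

python3 -m creep '[{"grip":1,"delta_pos":[0,0,0],"rotation":[0.05,0,0]},{"grip":1,"delta_pos":[0,0,0],"rotation":[0.1,0,0]},{"grip":1,"delta_pos":[0,0,0],"rotation":[0.1,0,0]},{"grip":1,"delta_pos":[0,0,0],"rotation":[0.1,0,0]},{"grip":1,"delta_pos":[0,0,0],"rotation":[0.1,0,0]}]'
python3 - <<'E'
from h import *
f=[]
for i in range(6): T=shot('top');f.append(ctrl.get_obs()['force'])
print(np.mean(f,0));st()
S=shot('side')
# dark blobs in hopper region
for s,b in((T,(0,150,200,300)),(S,(80,90,230,220))):
    m=np.zeros(s['color'].shape[:2],'uint8');m[b[1]:b[3],b[0]:b[2]]=(s['color'].max(2)<45)[b[1]:b[3],b[0]:b[2]]
    n,l,q,c=cv2.connectedComponentsWithStats(m);print([(p.round().tolist(),int(a[4])) for a,p in zip(q[1:],c[1:]) if a[4]>40])
a=T['color'][130:310,10:210];b=S['color'][60:260,60:260]
cv2.imwrite('pics/m3.png',np.hstack([cv2.resize(a,(400,360)),cv2.resize(b,(400,400))[:360]])[:,:,::-1])
E
```

```text
clock: 42.0
tool_pos: [0.4475, 0.3508, 0.2751]
orientation: [-105.4, -0.1, -12.4]
force: [0.7, 0.4, -2.0]
opening: 0.0117
gripper_force: 30.0
[-0.16623645 -0.25191415 -3.01749163]
{'clock': 42.3, 'tool_pos': [0.447, 0.351, 0.275], 'orientation': [-105.302, -0.072, -12.386], 'force': [0.203, -0.139, -2.622], 'opening': 0.012, 'gripper_force': 29.996, 'joint_pos': [4.261, 9.838, -25.103, -86.415, -67.795, 122.057]}
[([9.0, 152.0], 54), ([2.0, 189.0], 118), ([120.0, 204.0], 76), ([74.0, 226.0], 996), ([104.0, 209.0], 43), ([156.0, 240.0], 2375), ([195.0, 269.0], 508)]
[([151.0, 112.0], 594), ([161.0, 102.0], 272), ([190.0, 101.0], 941), ([131.0, 123.0], 57), ([136.0, 156.0], 51)]
```

```bash

python3 -m creep '[{"grip":1,"delta_pos":[0,0,0],"rotation":[-0.07,0,0]},{"grip":1,"delta_pos":[0,0,0],"rotation":[-0.14,0,0]},{"grip":1,"delta_pos":[0,0,0],"rotation":[-0.21,0,0]},{"grip":1,"delta_pos":[0,0,0],"rotation":[-0.28,0,0]},{"grip":1,"delta_pos":[0,0,0],"rotation":[-0.35,0,0]}]' | tail -1
python3 -m creep '[{"grip":1,"delta_pos":[0,0,0],"rotation":[-0.08,0,0]},{"grip":1,"delta_pos":[0,0,0],"rotation":[-0.16,0,0]},{"grip":1,"delta_pos":[0,0,0],"rotation":[-0.24,0,0]},{"grip":1,"delta_pos":[0,0,0],"rotation":[-0.32,0,0]},{"grip":1,"delta_pos":[0,0,0],"rotation":[-0.4,0,0]}]' | tail -1
python3 -m creep '[{"grip":1,"delta_pos":[0,0,0],"rotation":[-0.08,0,0]},{"grip":1,"delta_pos":[0,0,0],"rotation":[-0.08,0,0]},{"grip":1,"delta_pos":[0,0,0],"rotation":[-0.08,0,0]},{"grip":1,"delta_pos":[0,0,0],"rotation":[-0.08,0,0]},{"grip":1,"delta_pos":[0,0,0],"rotation":[-0.08,0,0]}]'
python3 - <<'E'
from h import *
st();f=[]
for i in range(4): shot('wrist');f.append(ctrl.get_obs()['force'])
print(np.mean(f,0));plan((.457,.10,.28,-8,1),(.463,-.15,.28,0,1),(.470,-.331,.28,6.3,1))
E
```

```text
gripper_force: 30.0
gripper_force: 30.0
clock: 43.85
tool_pos: [0.4466, 0.3499, 0.2746]
orientation: [-179.6, 0.1, -12.5]
force: [0.6, 0.1, -2.4]
opening: 0.0118
gripper_force: 30.0
{'clock': 43.85, 'tool_pos': [0.447, 0.35, 0.275], 'orientation': [-179.565, 0.065, -12.463], 'force': [0.611, 0.099, -2.409], 'opening': 0.012, 'gripper_force': 29.996, 'joint_pos': [57.693, 9.334, -10.998, -0.223, -69.281, 19.922]}
[-0.31627918 -0.19433497 -2.76406856]
2 rows g 1 dp [0.21, 0.81, -0.02] rot [0.0, 0.0, -0.02] -> [0.45  0.266 0.276]
2 rows g 1 dp [0.19, 0.81, -0.03] rot [0.0, 0.0, -0.01] -> [0.454 0.183 0.279]
2 rows g 1 dp [0.17, 0.82, -0.02] rot [0.0, 0.0, -0.02] -> [0.456 0.1   0.28 ]
2 rows g 1 dp [0.14, 0.82, -0.01] rot [0.0, 0.0, -0.03] -> [0.459 0.016 0.28 ]
2 rows g 1 dp [0.09, 0.83, 0.0] rot [0.0, 0.0, -0.03] -> [ 0.46  -0.067  0.28 ]
2 rows g 1 dp [0.06, 0.83, -0.01] rot [0.0, 0.0, -0.03] -> [ 0.463 -0.15   0.28 ]
2 rows g 1 dp [0.03, 0.9, -0.01] rot [0.0, 0.0, -0.03] -> [ 0.466 -0.24   0.281]
2 rows g 1 dp [0.0, 0.91, 0.0] rot [0.0, 0.0, -0.04] -> [ 0.47  -0.331  0.28 ]
```

Move about half way and check the hopper from above (last picture) before letting the tote go.

```bash

python3 -m creep '[{"grip":1,"delta_pos":[0.04,0.16,0],"rotation":[0,0,0]},{"grip":1,"delta_pos":[0.1,0.4,-0.02],"rotation":[0,0,-0.01]},{"grip":1,"delta_pos":[0.16,0.6,-0.02],"rotation":[0,0,-0.01]},{"grip":1,"delta_pos":[0.21,0.81,-0.02],"rotation":[0,0,-0.02]}]' | tail -1
python3 -m creep '[{"grip":1,"delta_pos":[0.07,0.27,0],"rotation":[0,0,0]},{"grip":1,"delta_pos":[0.13,0.54,-0.02],"rotation":[0,0,-0.01]},{"grip":1,"delta_pos":[0.19,0.81,-0.03],"rotation":[0,0,-0.01]}]' | tail -1
python3 -m creep '[{"grip":1,"delta_pos":[0.06,0.27,0],"rotation":[0,0,0]},{"grip":1,"delta_pos":[0.12,0.54,-0.02],"rotation":[0,0,-0.01]},{"grip":1,"delta_pos":[0.17,0.82,-0.02],"rotation":[0,0,-0.02]}]' | tail -1
python3 -m creep '[{"grip":1,"delta_pos":[0.05,0.27,0],"rotation":[0,0,-0.01]},{"grip":1,"delta_pos":[0.1,0.54,0],"rotation":[0,0,-0.02]},{"grip":1,"delta_pos":[0.14,0.82,0],"rotation":[0,0,-0.03]}]' | tail -1
python3 -m creep '[{"grip":1,"delta_pos":[0.03,0.27,0],"rotation":[0,0,-0.01]},{"grip":1,"delta_pos":[0.06,0.54,0],"rotation":[0,0,-0.02]},{"grip":1,"delta_pos":[0.09,0.83,0],"rotation":[0,0,-0.03]}]' | tail -1
python3 -m creep '[{"grip":1,"delta_pos":[0.02,0.27,0],"rotation":[0,0,-0.01]},{"grip":1,"delta_pos":[0.04,0.54,0],"rotation":[0,0,-0.02]},{"grip":1,"delta_pos":[0.06,0.83,0],"rotation":[0,0,-0.03]},{"grip":1,"delta_pos":[0.06,0.83,0],"rotation":[0,0,-0.03]}]'
python3 - <<'E'
from h import *
st();T=shot('top');W=shot('wrist');S=shot('side')
m=np.zeros((384,512),'uint8');m[150:300,20:180]=(T['color'].max(2)<45)[150:300,20:180]
n,l,q,c=cv2.connectedComponentsWithStats(m)
for a,p in zip(q[1:],c[1:]):
    if a[4]>30: print(p.round(),a,ray(T,*p,.065).round(3))
a=cv2.resize(T['color'][150:300,20:270],(500,300),interpolation=2);b=cv2.resize(S['color'][90:230,80:260],(300,233),interpolation=2)
w=cv2.resize(W['color'],(400,300))
o=np.zeros((600,800,3),'uint8');o[:300,:500]=a;o[:233,500:]=b;o[300:,:400]=w;cv2.imwrite('pics/m4.png',o[:,:,::-1])
plan((.470,-.331,.28,6.3,1))
E
```

```text
gripper_force: 30.0
gripper_force: 30.0
gripper_force: 30.0
gripper_force: 30.0
gripper_force: 30.0
clock: 46.05
tool_pos: [0.462, -0.1527, 0.2781]
orientation: [-179.7, -0.0, 0.0]
force: [-0.2, -0.1, -2.2]
opening: 0.0113
gripper_force: 30.0
{'clock': 46.05, 'tool_pos': [0.462, -0.153, 0.278], 'orientation': [-179.692, -0.011, 0.014], 'force': [-0.207, -0.129, -2.177], 'opening': 0.011, 'gripper_force': 29.993, 'joint_pos': [4.677, 1.426, -19.424, -0.328, -69.115, 85.454]}
[119. 206.] [112 198  14  15  71] [0.481 0.311 0.065]
[100. 221.] [ 93 214  15  15 165] [0.445 0.356 0.065]
[101. 239.] [ 77 231  51  17 545] [0.402 0.352 0.065]
2 rows g 1 dp [0.04, 0.9, -0.01] rot [0.0, 0.0, -0.03] -> [ 0.467 -0.24   0.279]
2 rows g 1 dp [-0.01, 0.91, -0.02] rot [0.0, 0.0, -0.04] -> [ 0.47  -0.331  0.28 ]
```

View pics/m4.png

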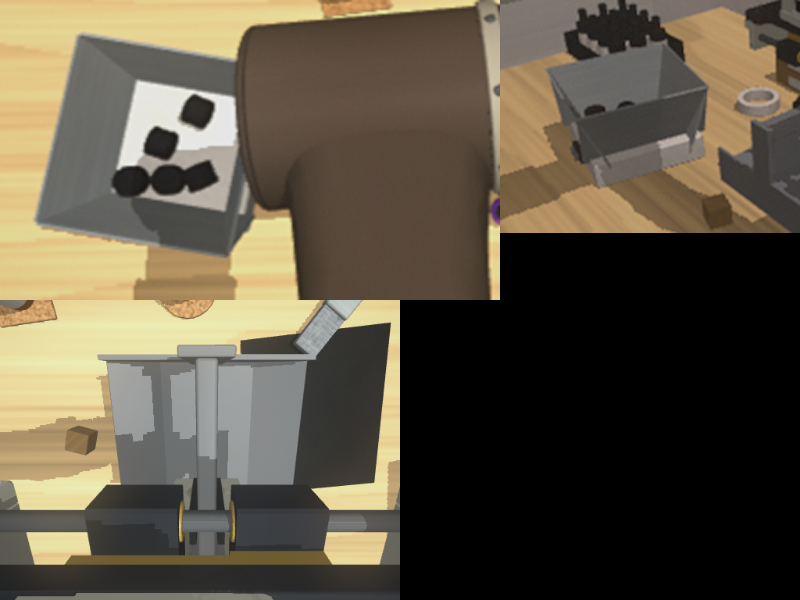

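The hopper holds five caps at (196,110), (161,142), (130,180), (168,179) and (201,175) in the upper left panel, and the tote in the lower panel is empty. I set it back where it stood, 6 mm and 4° off the mat's frame, clear of the brush.

```bash

python3 -m creep '[{"grip":1,"delta_pos":[0,0.2,0],"rotation":[0,0,0]},{"grip":1,"delta_pos":[0,0.45,0],"rotation":[0,0,-0.01]},{"grip":1,"delta_pos":[0.01,0.7,0],"rotation":[0,0,-0.01]},{"grip":1,"delta_pos":[0.02,0.95,0],"rotation":[0,0,-0.02]}]' | tail -1
python3 -m creep '[{"grip":1,"delta_pos":[0,0.25,0],"rotation":[0,0,0]},{"grip":1,"delta_pos":[0,0.5,0],"rotation":[0,0,0]},{"grip":1,"delta_pos":[0,0.75,0],"rotation":[0,0,0]},{"grip":1,"delta_pos":[0,0.86,0],"rotation":[0,0,0]},{"grip":1,"delta_pos":[0,0.86,0],"rotation":[0,0,0]}]'
python3 -m creep '[{"grip":1,"delta_pos":[0,0,0.2],"rotation":[0,0,0]},{"grip":1,"delta_pos":[0,0,0.4],"rotation":[0,0,0]},{"grip":1,"delta_pos":[0,0,0.6],"rotation":[0,0,0]},{"grip":1,"delta_pos":[0,0,0.8],"rotation":[0,0,0]},{"grip":1,"delta_pos":[0,0,1],"rotation":[0,0,0]}]'
python3 -m creep '[{"grip":1,"delta_pos":[0,0,0.15],"rotation":[0,0,0]},{"grip":1,"delta_pos":[0,0,0.3],"rotation":[0,0,0]},{"grip":1,"delta_pos":[0,0,0.4],"rotation":[0,0,0]},{"grip":1,"delta_pos":[0,0,0.4],"rotation":[0,0,0]},{"grip":1,"delta_pos":[0,0,0.4],"rotation":[0,0,0]}]'
python3 - <<'E'
from h import *
st();plan((.4649,-.3345,.110,2,1),q=.005)
E
```

```text
gripper_force: 30.0
clock: 47.1
tool_pos: [0.4682, -0.3311, 0.2768]
orientation: [-179.7, -0.0, 1.9]
force: [-0.4, 0.1, -2.6]
opening: 0.0118
gripper_force: 30.0
clock: 47.6
tool_pos: [0.4685, -0.3287, 0.1768]
orientation: [-179.7, -0.1, 2.1]
force: [0.1, 0.0, -2.2]
opening: 0.0117
gripper_force: 30.0
clock: 48.1
tool_pos: [0.4687, -0.3295, 0.1377]
orientation: [-179.7, -0.1, 2.0]
force: [0.4, -0.4, -2.5]
opening: 0.0117
gripper_force: 30.0
{'clock': 48.1, 'tool_pos': [0.469, -0.329, 0.138], 'orientation': [-179.682, -0.05, 2.031], 'force': [0.409, -0.362, -2.498], 'opening': 0.012, 'gripper_force': 29.996, 'joint_pos': [-15.759, 16.657, -20.555, -0.4, -52.838, 108.032]}
1 rows g 1 dp [-0.04, 0.05, 0.275] rot [-0.005, 0.0, 0.0] -> [ 0.465 -0.334  0.11 ]
```

Lower in small steps until it sits, then release and rise.

```bash

python3 -m creep '[{"grip":1,"delta_pos":[-0.04,0.05,0],"rotation":[-0.003,0,0]},{"grip":1,"delta_pos":[-0.04,0.05,0.1],"rotation":[-0.003,0,0]},{"grip":1,"delta_pos":[-0.04,0.05,0.2],"rotation":[-0.003,0,0]},{"grip":1,"delta_pos":[-0.04,0.05,0.27],"rotation":[-0.003,0,0]},{"grip":1,"delta_pos":[-0.04,0.05,0.27],"rotation":[-0.003,0,0]}]'
python3 -m creep '[{"grip":1,"delta_pos":[0,0,0.02],"rotation":[0,0,0]},{"grip":1,"delta_pos":[0,0,0.03],"rotation":[0,0,0]},{"grip":1,"delta_pos":[0,0,0.03],"rotation":[0,0,0]},{"grip":1,"delta_pos":[0,0,0.03],"rotation":[0,0,0]}]'
python3 -m creep '[{"grip":0.5,"delta_pos":[0,0,0],"rotation":[0,0,0]},{"grip":0.5,"delta_pos":[0,0,0],"rotation":[0,0,0]},{"grip":0.5,"delta_pos":[0,0,0],"rotation":[0,0,0]},{"grip":0.5,"delta_pos":[0,0,0],"rotation":[0,0,0]}]'
python3 -m creep '[{"grip":0.5,"delta_pos":[0,0,-0.3],"rotation":[0,0,0]},{"grip":0.5,"delta_pos":[0,0,-0.8],"rotation":[0,0,0]},{"grip":0.5,"delta_pos":[0,0,-1],"rotation":[0,0,0]},{"grip":0.2,"delta_pos":[0,0,-1],"rotation":[0,0,0]}]' 
python3 - <<'E'
from h import *
st();plan((.60,-.119,.21,0,0.05));
E
```

```text
clock: 48.6
tool_pos: [0.4639, -0.3345, 0.1088]
orientation: [-179.9, 0.1, 2.0]
force: [-0.4, 0.4, -2.4]
opening: 0.0117
gripper_force: 30.0
clock: 49.0
tool_pos: [0.4646, -0.3348, 0.108]
orientation: [-180.0, -0.1, 2.0]
force: [-1.9, 1.6, 5.7]
opening: 0.0119
gripper_force: 30.0
clock: 49.4
tool_pos: [0.4645, -0.3348, 0.107]
orientation: [-179.9, -0.0, 2.0]
force: [-0.1, 0.7, -0.3]
opening: 0.0383
gripper_force: 0.0
clock: 49.8
tool_pos: [0.4663, -0.3358, 0.2111]
orientation: [179.9, -0.4, 2.0]
force: [0.4, 0.4, -1.1]
opening: 0.0472
gripper_force: 0.0
{'clock': 49.8, 'tool_pos': [0.466, -0.336, 0.211], 'orientation': [179.895, -0.385, 2.018], 'force': [0.393, 0.411, -1.128], 'opening': 0.047, 'gripper_force': 0.0, 'joint_pos': [-16.274, 12.537, -15.636, -0.024, -61.429, 108.302]}
2 rows g 0.05 dp [0.47, -0.71, 0.01] rot [0.0, 0.0, 0.01] -> [ 0.511 -0.263  0.21 ]
2 rows g 0.05 dp [0.46, -0.71, 0.0] rot [0.0, 0.0, 0.0] -> [ 0.555 -0.191  0.21 ]
2 rows g 0.05 dp [0.46, -0.71, 0.01] rot [0.0, 0.0, 0.01] -> [ 0.6   -0.119  0.21 ]
```

```bash
python3 - <<'E'
from h import *
st();plan((.62,-.119,.24,-45,0.0))
E
```

```text
{'clock': 49.8, 'tool_pos': [0.466, -0.336, 0.211], 'orientation': [179.895, -0.385, 2.018], 'force': [0.393, 0.411, -1.128], 'opening': 0.047, 'gripper_force': 0.0, 'joint_pos': [-16.274, 12.537, -15.636, -0.024, -61.429, 108.302]}
2 rows g 0.0 dp [0.54, -0.7, -0.09] rot [0.0, 0.0, 0.17] -> [ 0.518 -0.264  0.22 ]
2 rows g 0.0 dp [0.33, -0.82, -0.1] rot [0.0, 0.0, 0.18] -> [ 0.569 -0.192  0.231]
2 rows g 0.0 dp [0.09, -0.89, -0.09] rot [0.0, 0.0, 0.17] -> [ 0.62  -0.119  0.24 ]
```

```bash

python3 -m creep '[{"grip":0,"delta_pos":[0.54,-0.7,-0.1],"rotation":[0,0,0.17]},{"grip":0,"delta_pos":[0.54,-0.7,-0.1],"rotation":[0,0,0.17]},{"grip":0,"delta_pos":[0.54,-0.7,-0.1],"rotation":[0,0,0.17]}]' | tail -1
python3 -m creep '[{"grip":0,"delta_pos":[0.33,-0.82,-0.1],"rotation":[0,0,0.18]},{"grip":0,"delta_pos":[0.33,-0.82,-0.1],"rotation":[0,0,0.18]},{"grip":0,"delta_pos":[0.33,-0.82,-0.1],"rotation":[0,0,0.18]}]' | tail -1
python3 -m creep '[{"grip":0,"delta_pos":[0.09,-0.89,-0.1],"rotation":[0,0,0.17]},{"grip":0,"delta_pos":[0.09,-0.89,-0.1],"rotation":[0,0,0.17]},{"grip":0,"delta_pos":[0.09,-0.89,-0.1],"rotation":[0,0,0.17]},{"grip":0,"delta_pos":[0.09,-0.89,-0.1],"rotation":[0,0,0.17]},{"grip":0,"delta_pos":[0.09,-0.89,-0.1],"rotation":[0,0,0.17]}]'
python3 - <<'E'
from h import *
st();W=shot('wrist','w7.png')
print('expect',proj(W,(.67,-.119,.068)).round(),proj(W,(.668,-.119,.006)).round())
hsv=cv2.cvtColor(W['color'],cv2.COLOR_RGB2HSV)
n,l,s,c=cv2.connectedComponentsWithStats((W['color'].max(2)<80).astype('uint8'))
for a,p in zip(s[1:],c[1:]):
    if a[4]>1000 and p[1]<235: print(p.round(1),a,ray(W,*p,.068).round(3))
p=proj(W,(.668,-.119,.006)).astype(int)
for d in((30,45),(-40,30),(0,50)): 
    q=p+d
    if 0<=q[1]<384: print(q,hsv[q[1],q[0]])
E
```

```text
gripper_force: 0.0
gripper_force: 0.0
clock: 50.9
tool_pos: [0.6178, -0.1185, 0.2366]
orientation: [-180.0, 0.1, -44.7]
force: [-0.1, -0.1, -0.7]
opening: 0.0877
gripper_force: 0.0
{'clock': 50.9, 'tool_pos': [0.618, -0.118, 0.237], 'orientation': [-179.997, 0.092, -44.75], 'force': [-0.141, -0.084, -0.718], 'opening': 0.088, 'gripper_force': 0.0, 'joint_pos': [6.851, 16.743, -6.377, -0.081, -66.935, 38.431]}
expect [227. 138.] [235. 132.]
[438.8 169.1] [  335     0   177   327 23449] [ 0.498 -0.248  0.068]
[52.6 52.1] [  18   32   64   43 1903] [ 0.835 -0.063  0.068]
[17.6 92.2] [   0   72   40   44 1329] [ 0.838 -0.01   0.068]
[228.9 136.3] [ 202  107   54   56 2192] [ 0.67  -0.121  0.068]
[264 176] [ 27  74 233]
[194 161] [ 23  90 233]
[234 181] [ 26  77 233]
```

```bash
python3 - <<'E'
from h import *
plan((.670,-.120,.237,-45,0),(.670,-.120,.048,-45,0));print('then');plan((.67,-.12,.12,-45,1),(.53,-.04,.12,-45,1),(.53,-.04,.044,-45,1),start=(.67,-.12,.048,-45))
E
```

```text
2 rows g 0 dp [0.38, -0.36, 0.0] rot [0.0, 0.0, 0.0] -> [ 0.67  -0.12   0.237]
2 rows g 0 dp [0.0, 0.0, 0.94] rot [0.0, 0.0, 0.0] -> [ 0.67  -0.12   0.143]
2 rows g 0 dp [0.0, 0.0, 0.95] rot [0.0, 0.0, 0.0] -> [ 0.67  -0.12   0.048]
then
2 rows g 1 dp [0.0, 0.0, -0.72] rot [0.0, 0.0, 0.0] -> [ 0.67 -0.12  0.12]
2 rows g 1 dp [-0.78, 0.21, 0.0] rot [0.0, 0.0, 0.0] -> [ 0.6  -0.08  0.12]
2 rows g 1 dp [-0.78, 0.21, 0.0] rot [0.0, 0.0, 0.0] -> [ 0.53  -0.039  0.12 ]
2 rows g 1 dp [0.0, 0.0, 0.76] rot [0.0, 0.0, 0.0] -> [ 0.53  -0.039  0.044]
```

```bash

python3 -m creep '[{"grip":0,"delta_pos":[0.38,-0.36,0],"rotation":[0,0,0]},{"grip":0,"delta_pos":[0.38,-0.36,0],"rotation":[0,0,0]},{"grip":0,"delta_pos":[0.38,-0.36,0],"rotation":[0,0,0]},{"grip":0,"delta_pos":[0.38,-0.36,0],"rotation":[0,0,0]}]' | sed -n 2,3p
python3 -m creep '[{"grip":0,"delta_pos":[0,0,0.3],"rotation":[0,0,0]},{"grip":0,"delta_pos":[0,0,0.6],"rotation":[0,0,0]},{"grip":0,"delta_pos":[0,0,0.94],"rotation":[0,0,0]},{"grip":0,"delta_pos":[0,0,0.94],"rotation":[0,0,0]}]' | sed -n 2,4p
python3 -m creep '[{"grip":0,"delta_pos":[0,0,0.3],"rotation":[0,0,0]},{"grip":0,"delta_pos":[0,0,0.6],"rotation":[0,0,0]},{"grip":0,"delta_pos":[0,0,0.95],"rotation":[0,0,0]},{"grip":0,"delta_pos":[0,0,0.95],"rotation":[0,0,0]},{"grip":0,"delta_pos":[0,0,0.95],"rotation":[0,0,0]}]'
python3 -m creep '[{"grip":1,"delta_pos":[0,0,0],"rotation":[0,0,0]},{"grip":1,"delta_pos":[0,0,0],"rotation":[0,0,0]},{"grip":1,"delta_pos":[0,0,0],"rotation":[0,0,0]},{"grip":1,"delta_pos":[0,0,0],"rotation":[0,0,0]},{"grip":1,"delta_pos":[0,0,0],"rotation":[0,0,0]}]'
python3 -m creep '[{"grip":1,"delta_pos":[0,0,-0.1],"rotation":[0,0,0]},{"grip":1,"delta_pos":[0,0,-0.3],"rotation":[0,0,0]},{"grip":1,"delta_pos":[0,0,-0.6],"rotation":[0,0,0]},{"grip":1,"delta_pos":[0,0,-0.72],"rotation":[0,0,0]},{"grip":1,"delta_pos":[0,0,-0.72],"rotation":[0,0,0]}]'
python3 -m creep '[{"grip":1,"delta_pos":[-0.2,0.05,0],"rotation":[0,0,0]},{"grip":1,"delta_pos":[-0.4,0.1,0],"rotation":[0,0,0]},{"grip":1,"delta_pos":[-0.6,0.16,0],"rotation":[0,0,0]},{"grip":1,"delta_pos":[-0.78,0.21,0],"rotation":[0,0,0]}]' | tail -1
python3 -m creep '[{"grip":1,"delta_pos":[-0.2,0.05,0],"rotation":[0,0,0]},{"grip":1,"delta_pos":[-0.4,0.1,0],"rotation":[0,0,0]},{"grip":1,"delta_pos":[-0.6,0.16,0],"rotation":[0,0,0]},{"grip":1,"delta_pos":[-0.78,0.21,0],"rotation":[0,0,0]},{"grip":1,"delta_pos":[-0.78,0.21,0],"rotation":[0,0,0]}]'
python3 -m creep '[{"grip":1,"delta_pos":[0,0,0.2],"rotation":[0,0,0]},{"grip":1,"delta_pos":[0,0,0.4],"rotation":[0,0,0]},{"grip":1,"delta_pos":[0,0,0.6],"rotation":[0,0,0]},{"grip":1,"delta_pos":[0,0,0.72],"rotation":[0,0,0]},{"grip":1,"delta_pos":[0,0,0.72],"rotation":[0,0,0]}]'
python3 - <<'E'
from h import *
st()
E
```

```text
tool_pos: [0.6702, -0.1199, 0.2373]
orientation: [-180.0, 0.1, -44.8]
tool_pos: [0.6672, -0.1191, 0.1394]
orientation: [179.8, 0.4, -44.9]
force: [-1.1, 0.2, 0.1]
clock: 52.25
tool_pos: [0.6716, -0.1191, 0.0504]
orientation: [-179.9, -0.0, -44.8]
force: [0.5, 0.6, 0.4]
opening: 0.0876
gripper_force: 0.0
clock: 52.75
tool_pos: [0.6711, -0.119, 0.049]
orientation: [-179.9, 0.0, -44.8]
force: [-0.2, 0.2, 4.0]
opening: 0.0546
gripper_force: 30.0
clock: 53.25
tool_pos: [0.6723, -0.1189, 0.123]
orientation: [-179.8, -0.1, -44.8]
force: [0.1, 0.2, -0.9]
opening: 0.0545
gripper_force: 30.0
gripper_force: 30.0
clock: 54.15
tool_pos: [0.5279, -0.0383, 0.1194]
orientation: [180.0, 0.1, -44.8]
force: [-0.1, -1.0, -1.6]
opening: 0.0544
gripper_force: 30.0
clock: 54.65
tool_pos: [0.5295, -0.0392, 0.0463]
orientation: [179.9, 0.2, -44.8]
force: [-0.3, -0.9, -1.2]
opening: 0.054
gripper_force: 30.0
{'clock': 54.65, 'tool_pos': [0.529, -0.039, 0.046], 'orientation': [179.86, 0.155, -44.838], 'force': [-0.285, -0.926, -1.165], 'opening': 0.054, 'gripper_force': 30.0, 'joint_pos': [16.889, 20.052, -31.15, -0.112, -38.995, 28.361]}
```

```bash

python3 -m creep '[{"grip":1,"delta_pos":[0,0,0.02],"rotation":[0,0,0]},{"grip":1,"delta_pos":[0,0,0.04],"rotation":[0,0,0]},{"grip":1,"delta_pos":[0,0,0.04],"rotation":[0,0,0]}]'
python3 -m creep '[{"grip":0,"delta_pos":[0,0,0],"rotation":[0,0,0]},{"grip":0,"delta_pos":[0,0,0],"rotation":[0,0,0]},{"grip":0,"delta_pos":[0,0,0],"rotation":[0,0,0]},{"grip":0,"delta_pos":[0,0,0],"rotation":[0,0,0]},{"grip":0,"delta_pos":[0,0,0],"rotation":[0,0,0]}]'
python3 -m creep '[{"grip":0,"delta_pos":[0,0,-0.5],"rotation":[0,0,0]},{"grip":0,"delta_pos":[0,0,-1],"rotation":[0,0,0]},{"grip":0,"delta_pos":[0,0,-1],"rotation":[0,0,0]}]' | tail -1
python3 -m creep '[{"grip":0,"delta_pos":[0,0,-0.5],"rotation":[0,0,0]},{"grip":0,"delta_pos":[0,0,-1],"rotation":[0,0,0]},{"grip":0,"delta_pos":[0,0,-1],"rotation":[0,0,0]},{"grip":0,"delta_pos":[0,0,-1],"rotation":[0,0,0]}]'
python3 - <<'E'
from h import *
st();plan((.61,.131,.25,-45,0))
E
```

```text
clock: 54.95
tool_pos: [0.5311, -0.0387, 0.045]
orientation: [-179.9, 0.0, -44.8]
force: [-0.1, -0.7, -2.2]
opening: 0.0544
gripper_force: 30.0
clock: 55.45
tool_pos: [0.5308, -0.0387, 0.0446]
orientation: [-179.9, 0.0, -44.8]
force: [0.1, 0.2, 0.2]
opening: 0.0859
gripper_force: 0.0
gripper_force: 0.0
clock: 56.15
tool_pos: [0.5312, -0.0388, 0.2461]
orientation: [-179.7, -0.1, -44.8]
force: [-0.2, -0.5, -0.9]
opening: 0.0876
gripper_force: 0.0
{'clock': 56.15, 'tool_pos': [0.531, -0.039, 0.246], 'orientation': [-179.75, -0.061, -44.812], 'force': [-0.206, -0.451, -0.922], 'opening': 0.088, 'gripper_force': 0.0, 'joint_pos': [16.886, 7.089, -17.576, -0.072, -65.086, 28.332]}
2 rows g 0 dp [-0.32, -0.88, -0.02] rot [0.0, 0.0, 0.0] -> [0.57  0.046 0.248]
2 rows g 0 dp [-0.32, -0.88, -0.01] rot [0.0, 0.0, 0.0] -> [0.61  0.131 0.25 ]
```

```bash

python3 -m creep '[{"grip":0,"delta_pos":[-0.32,-0.88,0],"rotation":[0,0,0]},{"grip":0,"delta_pos":[-0.32,-0.88,0],"rotation":[0,0,0]},{"grip":0,"delta_pos":[-0.32,-0.88,0],"rotation":[0,0,0]}]' | tail -1
python3 -m creep '[{"grip":0,"delta_pos":[-0.32,-0.88,0],"rotation":[0,0,0]},{"grip":0,"delta_pos":[-0.32,-0.88,0],"rotation":[0,0,0]},{"grip":0,"delta_pos":[-0.32,-0.88,0],"rotation":[0,0,0]},{"grip":0,"delta_pos":[-0.32,-0.88,0],"rotation":[0,0,0]}]' | sed -n 2p
python3 - <<'E'
from h import *
W=shot('wrist','w8.png');st();S=shot('side');T=shot('top')
hsv=cv2.cvtColor(W['color'],cv2.COLOR_RGB2HSV)
print('expect',proj(W,(.657,.131,.1)).round(),proj(W,(.657,.131,.05)).round(),proj(W,(.659,.131,.006)).round())
n,l,s,c=cv2.connectedComponentsWithStats((W['color'].max(2)<80).astype('uint8'))
for a,p in zip(s[1:],c[1:]):
    if 300<a[4]<5000 and p[1]<235: print('dark',p.round(1),a,ray(W,*p,.1).round(3))
m=((hsv[...,0]<14)&(hsv[...,1]>150)).astype('uint8')
n,l,s,c=cv2.connectedComponentsWithStats(m)
for a,p in zip(s[1:],c[1:]):
    if 300<a[4] and p[1]<300: print('amber',p.round(1),a,ray(W,*p,.066).round(3))
n,l,s,c=cv2.connectedComponentsWithStats((S['color'].max(2)<50).astype('uint8'))
for a,p in zip(s[1:],c[1:]):
    if 30<a[4]<700 and 200<p[0]<345 and 130<p[1]<260: print('S',p.round(1),a[4])
E
```

```text
gripper_force: 0.0
tool_pos: [0.6086, 0.1314, 0.2426]
{'clock': 56.9, 'tool_pos': [0.608, 0.131, 0.243], 'orientation': [179.91, 0.087, -44.79], 'force': [1.033, -0.345, -0.269], 'opening': 0.087, 'gripper_force': 0.0, 'joint_pos': [30.03, 15.905, -6.67, -0.066, -67.535, 15.205]}
expect [227. 145.] [232. 137.] [235. 131.]
dark [290.5  28.6] [275  10  33  38 956] [0.686 0.025 0.1  ]
dark [ 49.8 114.8] [   0   69   87  108 1505] [0.785 0.222 0.1  ]
dark [437.2 106.6] [ 406   79   63   56 2752] [ 0.551 -0.024  0.1  ]
dark [227.4 142.9] [213 128  30  31 722] [0.658 0.129 0.1  ]
S [337.6 153.5] 253
S [319.5 152.5] 133
S [260.1 152.9] 63
S [294.5 165.7] 73
S [266.5 208.1] 312
```

```bash

python3 -m creep '[{"grip":0,"delta_pos":[0.35,-0.34,0],"rotation":[0,0,0]},{"grip":0,"delta_pos":[0.35,-0.34,0],"rotation":[0,0,0]},{"grip":0,"delta_pos":[0.35,-0.34,0.2],"rotation":[0,0,0]},{"grip":0,"delta_pos":[0.35,-0.34,0.5],"rotation":[0,0,0]},{"grip":0,"delta_pos":[0.35,-0.34,0.8],"rotation":[0,0,0]}]' | sed -n 2,3p
python3 -m creep '[{"grip":0,"delta_pos":[0,0,0.3],"rotation":[0,0,0]},{"grip":0,"delta_pos":[0,0,0.6],"rotation":[0,0,0]},{"grip":0,"delta_pos":[0,0,0.93],"rotation":[0,0,0]},{"grip":0,"delta_pos":[0,0,0.93],"rotation":[0,0,0]},{"grip":0,"delta_pos":[0,0,0.93],"rotation":[0,0,0]}]'
python3 -m creep '[{"grip":1,"delta_pos":[0,0,0],"rotation":[0,0,0]},{"grip":1,"delta_pos":[0,0,0],"rotation":[0,0,0]},{"grip":1,"delta_pos":[0,0,0],"rotation":[0,0,0]},{"grip":1,"delta_pos":[0,0,0],"rotation":[0,0,0]},{"grip":1,"delta_pos":[0,0,0],"rotation":[0,0,0]}]'
python3 -m creep '[{"grip":1,"delta_pos":[0,0,-0.1],"rotation":[0,0,0]},{"grip":1,"delta_pos":[0,0,-0.3],"rotation":[0,0,0]},{"grip":1,"delta_pos":[0,0,-0.6],"rotation":[0,0,0]},{"grip":1,"delta_pos":[0,0,-0.9],"rotation":[0,0,0]},{"grip":1,"delta_pos":[0,0,-1],"rotation":[0,0,0]}]'
python3 - <<'E'
from h import *
st();plan((.62,.04,.215,-45,1),(.668,-.119,.215,-45,1))
E
```

```text
tool_pos: [0.658, 0.1294, 0.1645]
orientation: [-179.9, 0.0, -44.9]
clock: 58.0
tool_pos: [0.6581, 0.1298, 0.0723]
orientation: [-180.0, 0.0, -44.8]
force: [1.4, 0.6, 1.0]
opening: 0.0875
gripper_force: 0.0
clock: 58.5
tool_pos: [0.6583, 0.1308, 0.0722]
orientation: [-179.9, 0.0, -44.8]
force: [0.4, 0.1, -0.0]
opening: 0.0534
gripper_force: 0.0
clock: 59.0
tool_pos: [0.6596, 0.131, 0.176]
orientation: [-179.7, -0.1, -44.8]
force: [1.0, -0.0, -1.2]
opening: 0.0507
gripper_force: 30.0
{'clock': 59.0, 'tool_pos': [0.66, 0.131, 0.176], 'orientation': [-179.67, -0.108, -44.779], 'force': [0.951, -0.02, -1.241], 'opening': 0.051, 'gripper_force': 29.999, 'joint_pos': [27.805, 22.964, -5.468, 0.005, -61.221, 17.413]}
3 rows g 1 dp [0.36, 0.92, -0.39] rot [0.0, 0.0, 0.0] -> [0.62  0.04  0.215]
2 rows g 1 dp [0.73, 0.4, 0.0] rot [0.0, 0.0, 0.0] -> [ 0.644 -0.04   0.214]
2 rows g 1 dp [0.73, 0.39, -0.01] rot [0.0, 0.0, 0.0] -> [ 0.668 -0.119  0.215]
```

```bash

python3 -m creep '[{"grip":1,"delta_pos":[0.08,0.2,-0.15],"rotation":[0,0,0]},{"grip":1,"delta_pos":[0.16,0.42,-0.3],"rotation":[0,0,0]},{"grip":1,"delta_pos":[0.26,0.67,-0.39],"rotation":[0,0,0]},{"grip":1,"delta_pos":[0.36,0.92,-0.39],"rotation":[0,0,0]}]' | tail -1
python3 -m creep '[{"grip":1,"delta_pos":[0.2,0.1,0],"rotation":[0,0,0]},{"grip":1,"delta_pos":[0.4,0.2,0],"rotation":[0,0,0]},{"grip":1,"delta_pos":[0.6,0.3,0],"rotation":[0,0,0]},{"grip":1,"delta_pos":[0.73,0.4,0],"rotation":[0,0,0]}]' | tail -1
python3 -m creep '[{"grip":1,"delta_pos":[0.2,0.1,0],"rotation":[0,0,0]},{"grip":1,"delta_pos":[0.4,0.2,0],"rotation":[0,0,0]},{"grip":1,"delta_pos":[0.6,0.3,0],"rotation":[0,0,0]},{"grip":1,"delta_pos":[0.73,0.39,0],"rotation":[0,0,0]},{"grip":1,"delta_pos":[0.73,0.39,0],"rotation":[0,0,0]}]' | sed -n 2,4p
python3 -m creep '[{"grip":1,"delta_pos":[0,0,0.2],"rotation":[0,0,0]},{"grip":1,"delta_pos":[0,0,0.4],"rotation":[0,0,0]},{"grip":1,"delta_pos":[0,0,0.6],"rotation":[0,0,0]},{"grip":1,"delta_pos":[0,0,0.8],"rotation":[0,0,0]},{"grip":1,"delta_pos":[0,0,0.8],"rotation":[0,0,0]}]'
python3 - <<'E'
from h import *
W=shot('wrist');st()
hsv=cv2.cvtColor(W['color'],cv2.COLOR_RGB2HSV)
for h1 in(16,18,20):
  m=((hsv[...,0]<h1)&(hsv[...,1]>110)&(hsv[...,2]>90)).astype('uint8')
  n,l,s,c=cv2.connectedComponentsWithStats(m)
  for a,p in zip(s[1:],c[1:]):
    if 400<a[4]: print(h1,p.round(1),a)
print('expect',proj(W,(.668,-.119,.006)).round(1),[proj(W,(.668+x,-.119+y,.006)).round() for x,y in((.045,0),(-.045,0),(0,.045),(0,-.045))])
plan((.668,-.119,.1,-45,1),q=.005)
E
```

```text
gripper_force: 30.0
gripper_force: 30.0
tool_pos: [0.6663, -0.1212, 0.2098]
orientation: [-180.0, 0.1, -44.9]
force: [0.2, -0.1, -1.0]
clock: 60.8
tool_pos: [0.6644, -0.1185, 0.1273]
orientation: [179.9, 0.3, -44.8]
force: [-0.4, 0.1, -2.6]
opening: 0.051
gripper_force: 30.0
{'clock': 60.85, 'tool_pos': [0.666, -0.119, 0.129], 'orientation': [179.936, 0.152, -44.794], 'force': [0.047, -0.615, -0.768], 'opening': 0.051, 'gripper_force': 29.999, 'joint_pos': [6.327, 25.831, -7.497, -0.093, -56.818, 38.93]}
16 [257.4 185.3] [217 167  83  47 532]
16 [264.6 236.1] [ 214  203  101   66 4616]
18 [263.8 168.6] [ 213  134  103   81 4860]
18 [264.6 236.1] [ 214  203  101   66 4616]
20 [263.8 168.3] [ 213  134  103   81 5039]
20 [264.6 236.1] [ 214  203  101   66 4616]
expect [261.6 185.1] [array([224., 149.]), array([297., 219.]), array([226., 219.]), array([300., 149.])]
1 rows g 1 dp [0.02, -0.015, 0.295] rot [0.0, 0.0, 0.0] -> [ 0.668 -0.119  0.1  ]
```

```bash

python3 -m creep '[{"grip":1,"delta_pos":[0.02,0,0.15],"rotation":[0,0,0]},{"grip":1,"delta_pos":[0.02,0,0.3],"rotation":[0,0,0]},{"grip":1,"delta_pos":[0.02,0,0.45],"rotation":[0,0,0]},{"grip":1,"delta_pos":[0.02,0,0.45],"rotation":[0,0,0]},{"grip":1,"delta_pos":[0.02,0,0.45],"rotation":[0,0,0]}]'
for i in 1; do :; done
python3 -m creep '[{"grip":1,"delta_pos":[0,0,0.03],"rotation":[0,0,0]},{"grip":1,"delta_pos":[0,0,0.03],"rotation":[0,0,0]},{"grip":1,"delta_pos":[0,0,0.03],"rotation":[0,0,0]}]' | sed -n 2,4p
python3 -m creep '[{"grip":1,"delta_pos":[0,0,0.02],"rotation":[0,0,0]},{"grip":1,"delta_pos":[0,0,0.02],"rotation":[0,0,0]},{"grip":1,"delta_pos":[0,0,0.02],"rotation":[0,0,0]}]' | sed -n 2,4p
python3 -m creep '[{"grip":1,"delta_pos":[0,0,0.02],"rotation":[0,0,0]},{"grip":1,"delta_pos":[0,0,0.02],"rotation":[0,0,0]},{"grip":1,"delta_pos":[0,0,0.02],"rotation":[0,0,0]}]' | sed -n 2,4p
```

```text
clock: 61.35
tool_pos: [0.6679, -0.1205, 0.0848]
orientation: [-180.0, 0.1, -44.8]
force: [0.3, 0.4, -1.2]
opening: 0.0512
gripper_force: 30.0
tool_pos: [0.6684, -0.1203, 0.0829]
orientation: [-179.9, 0.0, -44.8]
force: [0.4, 0.1, -1.3]
tool_pos: [0.6682, -0.1204, 0.0805]
orientation: [-179.9, 0.0, -44.8]
force: [1.3, -0.2, -0.9]
tool_pos: [0.6681, -0.1204, 0.0784]
orientation: [-179.9, 0.0, -44.8]
force: [-0.1, 0.2, -1.6]
```

```bash

python3 -m creep '[{"grip":1,"delta_pos":[0,0,0.02],"rotation":[0,0,0]},{"grip":1,"delta_pos":[0,0,0.02],"rotation":[0,0,0]},{"grip":1,"delta_pos":[0,0,0.02],"rotation":[0,0,0]}]' | sed -n 2,4p
python3 -m creep '[{"grip":1,"delta_pos":[0,0,0.02],"rotation":[0,0,0]},{"grip":1,"delta_pos":[0,0,0.02],"rotation":[0,0,0]},{"grip":1,"delta_pos":[0,0,0.02],"rotation":[0,0,0]}]' | sed -n 2,4p
python3 -m creep '[{"grip":1,"delta_pos":[0,0,0.01],"rotation":[0,0,0]},{"grip":1,"delta_pos":[0,0,0.01],"rotation":[0,0,0]},{"grip":1,"delta_pos":[0,0,0.01],"rotation":[0,0,0]}]' | sed -n 2,4p
```

```text
tool_pos: [0.6682, -0.1203, 0.0764]
orientation: [-179.9, 0.0, -44.8]
force: [0.0, 0.2, -2.0]
tool_pos: [0.6681, -0.1203, 0.0744]
orientation: [-179.9, 0.0, -44.8]
force: [-0.4, -0.6, -1.8]
tool_pos: [0.6682, -0.1203, 0.0734]
orientation: [-179.9, 0.0, -44.8]
force: [0.5, 1.0, -1.4]
```

```bash

python3 -m creep '[{"grip":1,"delta_pos":[0,0,0.01],"rotation":[0,0,0]},{"grip":1,"delta_pos":[0,0,0.01],"rotation":[0,0,0]},{"grip":1,"delta_pos":[0,0,0.01],"rotation":[0,0,0]}]' | sed -n 2,4p
python3 -m creep '[{"grip":1,"delta_pos":[0,0,0.01],"rotation":[0,0,0]},{"grip":1,"delta_pos":[0,0,0.01],"rotation":[0,0,0]},{"grip":1,"delta_pos":[0,0,0.01],"rotation":[0,0,0]}]' | sed -n 2,4p
```

```text
tool_pos: [0.6683, -0.1203, 0.0726]
orientation: [-179.9, 0.0, -44.8]
force: [0.8, 0.6, -0.6]
tool_pos: [0.6684, -0.1204, 0.0725]
orientation: [-179.9, -0.0, -44.8]
force: [-1.8, 0.7, 5.7]
```

Contact (5.7 N): the bottle stands. Release, rise and return to the jar.

```bash

python3 -m creep '[{"grip":0,"delta_pos":[0,0,0],"rotation":[0,0,0]},{"grip":0,"delta_pos":[0,0,0],"rotation":[0,0,0]},{"grip":0,"delta_pos":[0,0,0],"rotation":[0,0,0]},{"grip":0,"delta_pos":[0,0,0],"rotation":[0,0,0]},{"grip":0,"delta_pos":[0,0,0],"rotation":[0,0,0]}]'
python3 -m creep '[{"grip":0,"delta_pos":[0,0,-0.3],"rotation":[0,0,0]},{"grip":0,"delta_pos":[0,0,-0.7],"rotation":[0,0,0]},{"grip":0,"delta_pos":[0,0,-1],"rotation":[0,0,0]},{"grip":0,"delta_pos":[0,0,-1],"rotation":[0,0,0]}]' | tail -1
python3 -m creep '[{"grip":0,"delta_pos":[0,0,-0.5],"rotation":[0,0,0]},{"grip":0,"delta_pos":[0,0,-0.7],"rotation":[0,0,0]},{"grip":0,"delta_pos":[0,0,-0.7],"rotation":[0,0,0]},{"grip":0,"delta_pos":[0,0,-0.7],"rotation":[0,0,0]}]' | sed -n 2p
python3 - <<'E'
from h import *
W=shot('wrist');st()
n,l,s,c=cv2.connectedComponentsWithStats((W['color'].max(2)<80).astype('uint8'))
print('expect',proj(W,(.668,-.119,.1)))
for a,p in zip(s[1:],c[1:]):
    if 300<a[4]<5000 and p[1]<235: print('dark',p.round(1),a,ray(W,*p,.1).round(3))
plan((.54,-.04,.24,-45,0))
E
```

```text
clock: 64.25
tool_pos: [0.6682, -0.1204, 0.0713]
orientation: [-179.9, 0.0, -44.8]
force: [-0.0, 0.6, -0.2]
opening: 0.0843
gripper_force: 0.0
gripper_force: 0.0
tool_pos: [0.668, -0.1204, 0.2415]
{'clock': 65.1, 'tool_pos': [0.668, -0.12, 0.241], 'orientation': [-179.961, 0.089, -44.821], 'force': [-0.039, 0.458, -0.977], 'opening': 0.088, 'gripper_force': 0.0, 'joint_pos': [6.147, 21.155, 0.579, -0.1, -69.451, 39.067]}
expect [263.77499399 183.52860228]
dark [99.5 94. ] [  71   75   54   39 1477] [ 0.824 -0.075  0.1  ]
dark [ 39.6 132.6] [   0  111   83   43 2520] [ 0.842 -0.01   0.1  ]
dark [ 39.2 183.4] [   9  164   57   37 1433] [0.816 0.03  0.1  ]
dark [264.4 179.9] [251 165  28  30 664] [ 0.67  -0.122  0.1  ]
2 rows g 0 dp [-0.74, 0.16, 0.0] rot [0.0, 0.0, 0.0] -> [ 0.604 -0.08   0.241]
2 rows g 0 dp [-0.73, 0.17, 0.01] rot [0.0, 0.0, 0.0] -> [ 0.54 -0.04  0.24]
```

```bash

python3 -m creep '[{"grip":0,"delta_pos":[-0.74,0.16,0],"rotation":[0,0,0]},{"grip":0,"delta_pos":[-0.74,0.16,0],"rotation":[0,0,0]},{"grip":0,"delta_pos":[-0.74,0.16,0],"rotation":[0,0,0]}]' | tail -1
python3 -m creep '[{"grip":0,"delta_pos":[-0.74,0.16,0],"rotation":[0,0,0]},{"grip":0,"delta_pos":[-0.74,0.16,0],"rotation":[0,0,0]},{"grip":0,"delta_pos":[-0.74,0.16,0],"rotation":[0,0,0]},{"grip":0,"delta_pos":[-0.74,0.16,0],"rotation":[0,0,0]}]' | sed -n 2p
python3 - <<'E'
from h import *
W=shot('wrist');st();S=shot('side')
n,l,s,c=cv2.connectedComponentsWithStats((W['color'].max(2)<80).astype('uint8'))
print('expect',proj(W,(.531,-.039,.062)))
for a,p in zip(s[1:],c[1:]):
    if 1000<a[4]<5000 and p[1]<260: print('dark',p.round(1),a,ray(W,*p,.06).round(3))
n,l,s,c=cv2.connectedComponentsWithStats((S['color'].max(2)<50).astype('uint8'))
for a,p in zip(s[1:],c[1:]):
    if 150<a[4]<700 and 230<p[0]<300 and 190<p[1]<240: print('S',p.round(1),a,ray(S,*p,.05).round(3))
E
```

```text
gripper_force: 0.0
tool_pos: [0.5405, -0.0388, 0.2411]
{'clock': 65.85, 'tool_pos': [0.541, -0.039, 0.241], 'orientation': [-179.965, 0.035, -44.788], 'force': [-0.408, -0.177, -0.633], 'opening': 0.088, 'gripper_force': 0.0, 'joint_pos': [16.55, 8.376, -16.732, -0.053, -64.878, 28.684]}
expect [271.16627093 178.62854753]
dark [270.9 175.8] [ 246  150   51   52 2057] [ 0.533 -0.041  0.06 ]
S [266.5 208.1] [256 200  22  17 313] [ 0.534 -0.038  0.05 ]
```

```bash

python3 -m creep '[{"grip":0,"delta_pos":[-0.06,0.07,0.4],"rotation":[0,0,0]},{"grip":0,"delta_pos":[-0.06,0.07,0.8],"rotation":[0,0,0]},{"grip":0,"delta_pos":[-0.06,0.07,1],"rotation":[0,0,0]},{"grip":0,"delta_pos":[-0.06,0.07,1],"rotation":[0,0,0]}]' | sed -n 2,3p
python3 -m creep '[{"grip":0,"delta_pos":[0,0,0.3],"rotation":[0,0,0]},{"grip":0,"delta_pos":[0,0,0.6],"rotation":[0,0,0]},{"grip":0,"delta_pos":[0,0,0.96],"rotation":[0,0,0]},{"grip":0,"delta_pos":[0,0,0.96],"rotation":[0,0,0]},{"grip":0,"delta_pos":[0,0,0.96],"rotation":[0,0,0]}]'
python3 -m creep '[{"grip":1,"delta_pos":[0,0,0],"rotation":[0,0,0]},{"grip":1,"delta_pos":[0,0,0],"rotation":[0,0,0]},{"grip":1,"delta_pos":[0,0,0],"rotation":[0,0,0]},{"grip":1,"delta_pos":[0,0,0],"rotation":[0,0,0]},{"grip":1,"delta_pos":[0,0,0],"rotation":[0,0,0]}]' | tail -1
python3 -m creep '[{"grip":1,"delta_pos":[0,0,0],"rotation":[0,0,0]},{"grip":1,"delta_pos":[0,0,0],"rotation":[0,0,0]},{"grip":1,"delta_pos":[0,0,0],"rotation":[0,0,0]}]'
python3 -m creep '[{"grip":1,"delta_pos":[0,0,-0.1],"rotation":[0,0,0]},{"grip":1,"delta_pos":[0,0,-0.3],"rotation":[0,0,0]},{"grip":1,"delta_pos":[0,0,-0.6],"rotation":[0,0,0]},{"grip":1,"delta_pos":[0,0,-0.9],"rotation":[0,0,0]},{"grip":1,"delta_pos":[0,0,-1],"rotation":[0,0,0]}]'
python3 - <<'E'
from h import *
st();plan((.56,.10,.145,-45,1),(.659,.131,.145,-45,1),(.659,.131,.06,-45,1))
E
```

```text
tool_pos: [0.5299, -0.0405, 0.138]
orientation: [179.7, 0.2, -44.9]
clock: 66.8
tool_pos: [0.5324, -0.0397, 0.0463]
orientation: [-180.0, 0.0, -44.8]
force: [0.7, 0.5, 0.5]
opening: 0.0878
gripper_force: 0.0
gripper_force: 30.0
clock: 67.6
tool_pos: [0.5318, -0.0393, 0.0461]
orientation: [-179.9, 0.0, -44.8]
force: [-1.4, 1.7, 6.9]
opening: 0.0542
gripper_force: 30.0
clock: 68.1
tool_pos: [0.5328, -0.0394, 0.1489]
orientation: [-179.7, -0.1, -44.8]
force: [0.3, 0.4, -1.3]
opening: 0.0539
gripper_force: 30.0
{'clock': 68.1, 'tool_pos': [0.533, -0.039, 0.149], 'orientation': [-179.728, -0.122, -44.785], 'force': [0.279, 0.394, -1.308], 'opening': 0.054, 'gripper_force': 30.0, 'joint_pos': [16.794, 12.335, -25.05, -0.027, -52.317, 28.438]}
2 rows g 1 dp [-0.39, -0.59, 0.02] rot [0.0, 0.0, 0.0] -> [0.547 0.03  0.147]
2 rows g 1 dp [-0.4, -0.59, 0.02] rot [0.0, 0.0, 0.0] -> [0.56  0.1   0.145]
3 rows g 1 dp [0.49, -0.92, 0.01] rot [0.0, 0.0, 0.0] -> [0.659 0.131 0.145]
2 rows g 1 dp [-0.01, 0.01, 0.85] rot [0.0, 0.0, 0.0] -> [0.658 0.131 0.06 ]
```

```bash

python3 -m creep '[{"grip":1,"delta_pos":[-0.1,-0.15,0],"rotation":[0,0,0]},{"grip":1,"delta_pos":[-0.24,-0.36,0],"rotation":[0,0,0]},{"grip":1,"delta_pos":[-0.39,-0.59,0],"rotation":[0,0,0]}]' | tail -1
python3 -m creep '[{"grip":1,"delta_pos":[-0.14,-0.2,0],"rotation":[0,0,0]},{"grip":1,"delta_pos":[-0.27,-0.4,0],"rotation":[0,0,0]},{"grip":1,"delta_pos":[-0.4,-0.59,0],"rotation":[0,0,0]}]' | tail -1
python3 -m creep '[{"grip":1,"delta_pos":[0.1,-0.2,0],"rotation":[0,0,0]},{"grip":1,"delta_pos":[0.22,-0.42,0],"rotation":[0,0,0]},{"grip":1,"delta_pos":[0.35,-0.67,0],"rotation":[0,0,0]},{"grip":1,"delta_pos":[0.49,-0.92,0],"rotation":[0,0,0]},{"grip":1,"delta_pos":[0.49,-0.92,0],"rotation":[0,0,0]}]' | sed -n 2,3p
python3 -m creep '[{"grip":1,"delta_pos":[0,0,0.15],"rotation":[0,0,0]},{"grip":1,"delta_pos":[0,0,0.35],"rotation":[0,0,0]},{"grip":1,"delta_pos":[0,0,0.55],"rotation":[0,0,0]},{"grip":1,"delta_pos":[0,0,0.7],"rotation":[0,0,0]},{"grip":1,"delta_pos":[0,0,0.7],"rotation":[0,0,0]}]' | sed -n 2,3p
python3 - <<'E'
from h import *
W=shot('wrist');st()
hsv=cv2.cvtColor(W['color'],cv2.COLOR_RGB2HSV)
m=((hsv[...,0]<18)&(hsv[...,1]>110)&(hsv[...,2]>90)).astype('uint8')
n,l,s,c=cv2.connectedComponentsWithStats(m)
for a,p in zip(s[1:],c[1:]):
    if 300<a[4]: print(p.round(1),a)
print('expect',proj(W,(.659,.131,.006)).round(1),[proj(W,(.659+x,.131+y,.006)).round().tolist() for x,y in((.039,.05),(.05,-.039),(-.039,-.05),(-.05,.039))])
plan((.659,.131,.056,-45,1),q=.005)
E
```

```text
gripper_force: 30.0
gripper_force: 30.0
tool_pos: [0.6603, 0.1313, 0.1444]
orientation: [-180.0, 0.0, -44.8]
tool_pos: [0.6556, 0.1297, 0.0725]
orientation: [179.8, 0.2, -44.8]
{'clock': 69.75, 'tool_pos': [0.657, 0.13, 0.074], 'orientation': [179.905, 0.088, -44.818], 'force': [0.344, 0.145, -0.546], 'opening': 0.054, 'gripper_force': 30.0, 'joint_pos': [27.813, 28.462, -11.4, -0.072, -50.255, 17.416]}
[ 16. 106.] [  0  79  50  58 856]
[257.5 180.7] [ 173  118  176  115 8023]
[264.9 212.1] [220 203  92  30 559]
expect [259.5 209.9] [[171.0, 220.0], [247.0, 118.0], [350.0, 200.0], [270.0, 287.0]]
1 rows g 1 dp [0.01, -0.02, 0.185] rot [0.0, 0.0, 0.0] -> [0.659 0.131 0.056]
```

The visible stand spans columns 173–349 with its top at row 118, as predicted. Lower until contact.

```bash

python3 -m creep '[{"grip":1,"delta_pos":[0,0,0.06],"rotation":[0,0,0]},{"grip":1,"delta_pos":[0,0,0.12],"rotation":[0,0,0]},{"grip":1,"delta_pos":[0,0,0.18],"rotation":[0,0,0]},{"grip":1,"delta_pos":[0,0,0.18],"rotation":[0,0,0]},{"grip":1,"delta_pos":[0,0,0.18],"rotation":[0,0,0]}]' | sed -n 2,4p
python3 -m creep '[{"grip":1,"delta_pos":[0,0,0.02],"rotation":[0,0,0]},{"grip":1,"delta_pos":[0,0,0.02],"rotation":[0,0,0]},{"grip":1,"delta_pos":[0,0,0.02],"rotation":[0,0,0]}]' | sed -n 2,4p
python3 -m creep '[{"grip":1,"delta_pos":[0,0,0.01],"rotation":[0,0,0]},{"grip":1,"delta_pos":[0,0,0.01],"rotation":[0,0,0]},{"grip":1,"delta_pos":[0,0,0.01],"rotation":[0,0,0]}]' | sed -n 2,4p
```

```text
tool_pos: [0.6582, 0.1306, 0.0577]
orientation: [-179.9, 0.0, -44.8]
force: [-0.4, 0.3, -1.2]
tool_pos: [0.6582, 0.1307, 0.0558]
orientation: [-179.9, 0.0, -44.8]
force: [0.6, 1.1, -0.9]
tool_pos: [0.6582, 0.1306, 0.0548]
orientation: [-179.9, 0.0, -44.8]
force: [-0.4, -0.5, -1.0]
```

```bash

python3 -m creep '[{"grip":1,"delta_pos":[0,0,0.01],"rotation":[0,0,0]},{"grip":1,"delta_pos":[0,0,0.01],"rotation":[0,0,0]},{"grip":1,"delta_pos":[0,0,0.01],"rotation":[0,0,0]}]' | sed -n 2,4p
python3 -m creep '[{"grip":1,"delta_pos":[0,0,0.01],"rotation":[0,0,0]},{"grip":1,"delta_pos":[0,0,0.01],"rotation":[0,0,0]},{"grip":1,"delta_pos":[0,0,0.01],"rotation":[0,0,0]}]' | sed -n 2,4p
python3 -m creep '[{"grip":1,"delta_pos":[0,0,0.01],"rotation":[0,0,0]},{"grip":1,"delta_pos":[0,0,0.01],"rotation":[0,0,0]},{"grip":1,"delta_pos":[0,0,0.01],"rotation":[0,0,0]}]' | sed -n 2,4p
```

```text
tool_pos: [0.6582, 0.1306, 0.0537]
orientation: [-179.9, 0.0, -44.8]
force: [-0.1, 0.2, -1.9]
tool_pos: [0.6581, 0.1306, 0.0527]
orientation: [-179.9, 0.0, -44.8]
force: [-0.5, 0.1, -1.8]
tool_pos: [0.6583, 0.1307, 0.0521]
orientation: [-179.9, 0.0, -44.8]
force: [-1.6, 0.8, 1.7]
```

Contact. Release, rise, and check everything.

```bash

python3 -m creep '[{"grip":0,"delta_pos":[0,0,0],"rotation":[0,0,0]},{"grip":0,"delta_pos":[0,0,0],"rotation":[0,0,0]},{"grip":0,"delta_pos":[0,0,0],"rotation":[0,0,0]},{"grip":0,"delta_pos":[0,0,0],"rotation":[0,0,0]},{"grip":0,"delta_pos":[0,0,0],"rotation":[0,0,0]}]' | tail -2
python3 -m creep '[{"grip":0,"delta_pos":[0,0,-0.3],"rotation":[0,0,0]},{"grip":0,"delta_pos":[0,0,-0.7],"rotation":[0,0,0]},{"grip":0,"delta_pos":[0,0,-1],"rotation":[0,0,0]},{"grip":0,"delta_pos":[0,0,-1],"rotation":[0,0,0]}]' | tail -1
python3 -m creep '[{"grip":0,"delta_pos":[0,0,-0.5],"rotation":[0,0,0]},{"grip":0,"delta_pos":[0,0,-1],"rotation":[0,0,0]},{"grip":0,"delta_pos":[0,0,-1],"rotation":[0,0,0]}]' | tail -1
python3 -m creep '[{"grip":0,"delta_pos":[-0.6,0.6,0],"rotation":[0,0,0]},{"grip":0,"delta_pos":[-0.6,0.6,0],"rotation":[0,0,0]},{"grip":0,"delta_pos":[-0.6,0.6,0],"rotation":[0,0,0]},{"grip":0,"delta_pos":[-0.6,0.6,0],"rotation":[0,0,0]}]' | sed -n 2p
python3 - <<'E'
from h import *
W=shot('wrist');T=shot('top');S=shot('side')
def bl(s,t,lo,hi,reg):
    n,l,q,c=cv2.connectedComponentsWithStats((s['color'].max(2)<t).astype('uint8'))
    return [(p,a[4]) for a,p in zip(q[1:],c[1:]) if lo<a[4]<hi and reg[0]<p[0]<reg[2] and reg[1]<p[1]<reg[3]]
print('jar W expect',proj(W,(.659,.131,.068)).round(1))
for p,a in bl(W,80,600,5000,(0,0,512,235)): print('W',p.round(),a,ray(W,*p,.068).round(3),ray(W,*p,.1).round(3))
ss=bl(S,50,40,800,(225,140,345,230))
for p,a in bl(T,50,40,800,(20,100,330,290)):
    print('T',p.round(),a)
    for d,b in ss:
        X=tri([(T,*p),(S,*d)]);e=np.linalg.norm(proj(S,X)-d)
        if e<1.5 and 0<X[2]<.12: print('  3D',X.round(3),d.round(),b)
print('side',[(p.round().tolist(),int(a)) for p,a in ss])
# bar of tote: expected unchanged
s0=cv2.imread('pics/side0.png')[:,:,::-1].astype(int); d=np.abs(S['color'].astype(int)-s0).max(2)>40
n,l,q,c=cv2.connectedComponentsWithStats(d.astype('uint8'))
print('changed side',[(a[:4].tolist(),int(a[4])) for a in q[1:] if a[4]>40])
t0=cv2.imread('pics/top0.png')[:,:,::-1].astype(int); d=np.abs(T['color'].astype(int)-t0).max(2)>40
n,l,q,c=cv2.connectedComponentsWithStats(d.astype('uint8'))
print('changed top',[(a[:4].tolist(),int(a[4])) for a in q[1:] if a[4]>40])
st()
E
```

```text
opening: 0.0859
gripper_force: 0.0
gripper_force: 0.0
gripper_force: 0.0
tool_pos: [0.5728, 0.1303, 0.2523]
jar W expect [204.4 113. ]
W [34. 84.] 2378 [0.796 0.229 0.068] [0.779 0.214 0.1  ]
W [47. 98.] 860 [0.78  0.231 0.068] [0.765 0.216 0.1  ]
W [206. 112.] 2356 [0.658 0.129 0.068] [0.655 0.124 0.1  ]
T [118. 205.] 182
T [100. 221.] 185
T [101. 239.] 575
side [([338.0, 154.0], 254), ([320.0, 152.0], 133), ([261.0, 163.0], 202), ([294.0, 166.0], 74), ([331.0, 188.0], 96)]
changed side [([0, 0, 41, 94], 2363), ([207, 0, 43, 51], 1849), ([209, 53, 43, 44], 923), ([210, 94, 31, 30], 348), ([8, 97, 12, 18], 66), ([39, 142, 9, 12], 48), ([22, 146, 95, 87], 2349), ([252, 147, 19, 27], 265), ([131, 153, 12, 6], 51), ([184, 159, 35, 33], 386), ([324, 182, 13, 9], 86), ([224, 192, 29, 26], 412), ([320, 192, 23, 19], 271), ([267, 212, 18, 17], 246), ([247, 220, 17, 18], 254), ([227, 232, 18, 18], 270), ([26, 259, 48, 52], 359)]
changed top [([0, 32, 229, 352], 34463), ([269, 118, 36, 21], 302), ([6, 125, 10, 24], 142), ([255, 169, 20, 17], 257), ([214, 191, 20, 17], 249), ([253, 193, 20, 16], 252), ([109, 196, 19, 19], 253), ([91, 213, 18, 18], 226), ([254, 217, 21, 16], 257), ([76, 230, 53, 18], 680), ([184, 363, 34, 21], 461), ([214, 367, 9, 9], 62)]
{'clock': 73.5, 'tool_pos': [0.574, 0.13, 0.251], 'orientation': [-179.934, 0.024, -44.82], 'force': [0.499, -0.555, 0.208], 'opening': 0.088, 'gripper_force': 0.0, 'joint_pos': [31.787, 12.326, -10.37, -0.042, -67.245, 13.409]}
```

Jar and bottle stand within 2–3 mm of their places. The hopper holds all five caps, and the tote, brush and carton regions are unchanged from the start. Hand in.

```bash
python3 -c "
from plant import ctrl
print(ctrl.close_job())"
```

```text
the job is handed in; nothing more can be done
None
```

The job is handed in, with no verdict returned: my last camera checks showed all five caps in the hopper, the empty tote back upright on its mat about 6 mm and 4° off centre and square, the jar and bottle within about 3 mm of their stand centres, and no sign that the carton, tape roll or brush had moved.

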